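# Find the overfilled fruit box before dispatch

## Robot

A 7-joint arm with a two-finger parallel gripper is mounted at the origin on the work surface. World frame = base frame: x ahead of the robot, y to its left, z up, the work surface at z = 0. Lengths are in m, angles in rad, forces in N, time in s.
With the tool pointing down it reaches from about 0.35 to 0.9 m from the base axis. Payload 7.2 kg.
Tool frame: the origin (TCP) lies at the very end of the fingers, on their centre line; the grasp point (between the pads) lies 19 mm behind it; x points along the fingers, z is the direction in which the jaws open and shut, and the axes are right-handed (so a half turn about x gives the same grasp; the last joint's range is limited). The gripper opens to 88 mm and grips with 3 to 60 N. Pads are 20 mm wide; open, the fingers measure 115 mm over their backs; the gripper's body (75 mm by 178 mm) begins 61 mm behind the grasp point.
Start: joints at [1.037, 0.411, -0.013, 1.596, 0.006, 1.134, -0.082], TCP at [0.281, -0.558, 0.223] pointing down, gripper open.
Joint ranges: [-2.95, 2.95], [-0.29, 1.99], [-1.47, 1.44], [0.14, 2.54], [-1.03, 4.17], [0.13, 1.85], [-2.86, 2.86]. Speed limits (rad/s): [2.39, 2.39, 3.01, 3.01, 3.14, 3.14, 3.14].

## Interface

Orientations are given as a rotation vector (axis times angle).
In Python, from bench import manip gives the robot as it stands.
- The arm moves only by the tool carry_out, never from a script. Its argument "targets" is text: rows parted by semicolons, each of 4 numbers parted by spaces: the shift along the tool's x, y, z in mm, then the turn about the tool's x in degrees. A call has 1 to 5 rows; each row shifts and turns the commanded pose from where the row before left it, along the tool's axes as they then stand; what a row does not reach is not made up. A row lasts 1/8 s, in which the tool goes at most 62.5 mm and 10.7 degrees, less where a joint would pass 70% of its speed; a pose out of reach is approached as far as the arm can. A call with a gripper value outside its range is refused whole. "grip" is the finger opening in mm, from 0 to 87.8, set as the call begins (left out, the last holds). The fingers move at their own pace and stop on an object; the grip force is fixed at half the most. Time passes only in rows, so rows that do not move let the fingers close. It gives the time, the measured TCP pose, the force and the opening at its end, in the units of the state.
- manip.get_state(): the state, without advancing time (a new reading comes with each control period).
- manip.read_camera(name): name is "side" or "top"; returns a dict with "pixels" (420x560x3 uint8, red, green, blue), "fx", "fy", "cx", "cy" (pixels), "cam_to_world" (4x4, takes a point from camera to world coordinates). Camera axes: x right, y up, looking along -z (the intrinsics and any distortion apply to the point x, -y, -z); pixel columns grow to the right and rows downward; lengths in m; the calibration is good to about 2 mm. A picture is of the moment at which its call begins. There is no depth.
- manip.finish_job(): hands the job in, once; it reports no verdict.
Trained networks look in a picture, given as the dict that the camera call returned (one of the last four; its "shot" number tells which), for a name from the list of things; names that differ only in an ending like _2 or _b are one class to them, and where a whole thing is asked for, a point or a joint stands for the part that bears it (a point fixed in the world has none). Each returns a list of dicts, best first, with "conf" (0 to 1); they miss things now and then, are a little off and sometimes report something else, mostly with a low value. They report only what shows in the picture. A call takes as long as a camera call.
- manip.spot_in(thing, picture): "point" ([column, row] in pixels, amid what is visible of it).
The state is a dict: "time_s": time; "joints": joint angles; "qvel": joint speeds; "effort": joint torques, N m; "eef_pos": TCP position; "eef_rot": TCP orientation; "force": force on the tool from outside, world axes, zero at the start; "ft_torque": the same for the moment, N m; "grip_width": finger opening in m.
Only numpy, scipy, OpenCV 4.12 (cv2) and the standard library are available. Lean on these libraries where they do the work, as an engineer would, in place of code of your own. Each camera call takes 0.05 s, during which the arm holds its last target.

## Task

First pull the hold knob on the grey control box all the way out so that nothing is collected while you work, then slide the empty black dispatch tray, without lifting it, onto its marked spot. Next lift the closed fruit boxes in turn to feel their weight: set the one that is clearly heavier upright on the pan of the scale and all the others upright on the tray. When all are sorted, push the hold knob fully home to release the batch; do not shove the tape dispenser aside.

Things in the scene. Friction and masses are not known exactly. Their poses are not given: they have to be found in the camera images.
- box1_mid (a point): centre (23 mm above its underside) of one of up to five identical closed cardboard fruit boxes, 78 mm long (its x axis) x 54 mm wide (y) x 46 mm high (z), on the table to the robot's right. A rightly filled box weighs 0.24 to 0.26 kg, the overfilled one 0.82 to 0.88 kg; they look alike. Exactly one is overfilled, two to four are right, the rest are absent
- box2_mid (a point): centre (23 mm above its underside) of one of up to five identical closed cardboard fruit boxes, 78 mm long (its x axis) x 54 mm wide (y) x 46 mm high (z), on the table to the robot's right. A rightly filled box weighs 0.24 to 0.26 kg, the overfilled one 0.82 to 0.88 kg; they look alike. Exactly one is overfilled, two to four are right, the rest are absent
- box3_mid (a point): centre (23 mm above its underside) of one of up to five identical closed cardboard fruit boxes, 78 mm long (its x axis) x 54 mm wide (y) x 46 mm high (z), on the table to the robot's right. A rightly filled box weighs 0.24 to 0.26 kg, the overfilled one 0.82 to 0.88 kg; they look alike. Exactly one is overfilled, two to four are right, the rest are absent
- box4_mid (a point): centre (23 mm above its underside) of one of up to five identical closed cardboard fruit boxes, 78 mm long (its x axis) x 54 mm wide (y) x 46 mm high (z), on the table to the robot's right. A rightly filled box weighs 0.24 to 0.26 kg, the overfilled one 0.82 to 0.88 kg; they look alike. Exactly one is overfilled, two to four are right, the rest are absent
- box5_mid (a point): centre (23 mm above its underside) of one of up to five identical closed cardboard fruit boxes, 78 mm long (its x axis) x 54 mm wide (y) x 46 mm high (z), on the table to the robot's right. A rightly filled box weighs 0.24 to 0.26 kg, the overfilled one 0.82 to 0.88 kg; they look alike. Exactly one is overfilled, two to four are right, the rest are absent
- tray: loose, empty, flat black plastic dispatch tray with a low rim, 190 mm (x) x 200 mm (y), rim 16 mm high and 4 mm thick all round, inner floor 4 mm above the table; 0.4 to 0.65 kg; origin at the centre of its underside. It starts 130 to 175 mm to the robot's left (+y) of the marked spot, turned within 0.1 rad of it. The inside holds four boxes in two rows of two
- spot: centre, on the table, of the tray's marked spot: four dark tape corner marks flat on the table that frame the tray when it is in place; x and y axes as the tray's
- pan (a point): centre of the upper face, 86 mm above the table, of the bench scale's square flat metal pan, 204 mm inside along x and y, with a rim 6 mm high around it; the scale is fixed, at the robot's right. The teal scale body stands under the pan and, towards the robot, a keypad 60 mm deep in front of it
- knob_grip (a point): centre of the hold knob: round, black, 36 mm across, 24 mm long, axis level (this point's x), 65 mm above the table, on the robot's side of a fixed grey control box (100 mm deep, 90 wide, 100 high). It pulls out along this point's -x (towards the robot); its centre is 28 mm off the face when home, 48 mm when out. Grip from above, a finger on each side (along y)
- knob (a joint): how far the hold knob is pulled out, in m: 0 fully home, 0.020 fully out at its stop. It moves against about 5 N of friction and stays where it is left
- dispenser: bystander: blue tape dispenser, 60 x 140 mm (longer along its y), 84 mm high, beyond the tray on the left; origin at the centre of its underside; leave it alone

How it is judged:
On the way, in this order (a step that is already met when the one before it is completed fails the run):
1. the hold knob is pulled out (value of joint knob above 0.015 m), for 0.2 s.
2. the tray lies on its marked spot, the knob still out (horizontal distance between tray and spot below 0.025 m and angle between the x axis of tray and the x axis of spot, either way round below 0.17 rad and value of joint knob above 0.015 m), for 0.2 s.
3. the heavy box stands on the scale and all others on the tray, the knob still out (all of step 2 and ((x of box1_mid in the frame of tray between -0.085 and 0.085 m and y of box1_mid in the frame of tray between -0.09 and 0.09 m and z of box1_mid in the frame of tray between 0.015 and 0.036 m) or (x of box1_mid in the frame of pan between -0.09 and 0.09 m and y of box1_mid in the frame of pan between -0.09 and 0.09 m and z of box1_mid in the frame of pan between 0.015 and 0.036 m)) and ((x of box2_mid in the frame of tray between -0.085 and 0.085 m and y of box2_mid in the frame of tray between -0.09 and 0.09 m and z of box2_mid in the frame of tray between 0.015 and 0.036 m) or (x of box2_mid in the frame of pan between -0.09 and 0.09 m and y of box2_mid in the frame of pan between -0.09 and 0.09 m and z of box2_mid in the frame of pan between 0.015 and 0.036 m)) and ((x of box3_mid in the frame of tray between -0.085 and 0.085 m and y of box3_mid in the frame of tray between -0.09 and 0.09 m and z of box3_mid in the frame of tray between 0.015 and 0.036 m) or (x of box3_mid in the frame of pan between -0.09 and 0.09 m and y of box3_mid in the frame of pan between -0.09 and 0.09 m and z of box3_mid in the frame of pan between 0.015 and 0.036 m)) and ((x of box4_mid in the frame of tray between -0.085 and 0.085 m and y of box4_mid in the frame of tray between -0.09 and 0.09 m and z of box4_mid in the frame of tray between 0.015 and 0.036 m) or (x of box4_mid in the frame of pan between -0.09 and 0.09 m and y of box4_mid in the frame of pan between -0.09 and 0.09 m and z of box4_mid in the frame of pan between 0.015 and 0.036 m)) and ((x of box5_mid in the frame of tray between -0.085 and 0.085 m and y of box5_mid in the frame of tray between -0.09 and 0.09 m and z of box5_mid in the frame of tray between 0.015 and 0.036 m) or (x of box5_mid in the frame of pan between -0.09 and 0.09 m and y of box5_mid in the frame of pan between -0.09 and 0.09 m and z of box5_mid in the frame of pan between 0.015 and 0.036 m)) and angle between each of box1_mid, box2_mid, box3_mid, box4_mid, box5_mid's own z axis and vertical below 0.12 rad and linear speed of each of box1, box2, box3, box4, box5 below 0.02 m/s and contact force between scale and anything else between 7.75 and 9.1 N), for 0.2 s.
4. the hold knob is pushed home (value of joint knob below 0.003 m), for 0.2 s.
At the end, for the whole second after the job is handed in: Overfilled box alone upright at rest on the scale pan (it carries 7.75 to 9.1 N; centre within 90 mm of its centre each way), all others upright at rest on the tray floor inside the rim, tray within 25 mm and 0.17 rad of its marked spot, knob within 3 mm of home (((x of box1_mid in the frame of tray between -0.085 and 0.085 m and y of box1_mid in the frame of tray between -0.09 and 0.09 m and z of box1_mid in the frame of tray between 0.015 and 0.036 m) or (x of box1_mid in the frame of pan between -0.09 and 0.09 m and y of box1_mid in the frame of pan between -0.09 and 0.09 m and z of box1_mid in the frame of pan between 0.015 and 0.036 m)) and ((x of box2_mid in the frame of tray between -0.085 and 0.085 m and y of box2_mid in the frame of tray between -0.09 and 0.09 m and z of box2_mid in the frame of tray between 0.015 and 0.036 m) or (x of box2_mid in the frame of pan between -0.09 and 0.09 m and y of box2_mid in the frame of pan between -0.09 and 0.09 m and z of box2_mid in the frame of pan between 0.015 and 0.036 m)) and ((x of box3_mid in the frame of tray between -0.085 and 0.085 m and y of box3_mid in the frame of tray between -0.09 and 0.09 m and z of box3_mid in the frame of tray between 0.015 and 0.036 m) or (x of box3_mid in the frame of pan between -0.09 and 0.09 m and y of box3_mid in the frame of pan between -0.09 and 0.09 m and z of box3_mid in the frame of pan between 0.015 and 0.036 m)) and ((x of box4_mid in the frame of tray between -0.085 and 0.085 m and y of box4_mid in the frame of tray between -0.09 and 0.09 m and z of box4_mid in the frame of tray between 0.015 and 0.036 m) or (x of box4_mid in the frame of pan between -0.09 and 0.09 m and y of box4_mid in the frame of pan between -0.09 and 0.09 m and z of box4_mid in the frame of pan between 0.015 and 0.036 m)) and ((x of box5_mid in the frame of tray between -0.085 and 0.085 m and y of box5_mid in the frame of tray between -0.09 and 0.09 m and z of box5_mid in the frame of tray between 0.015 and 0.036 m) or (x of box5_mid in the frame of pan between -0.09 and 0.09 m and y of box5_mid in the frame of pan between -0.09 and 0.09 m and z of box5_mid in the frame of pan between 0.015 and 0.036 m)) and angle between each of box1_mid, box2_mid, box3_mid, box4_mid, box5_mid's own z axis and vertical below 0.12 rad and linear speed of each of box1, box2, box3, box4, box5 below 0.02 m/s and contact force between scale and anything else between 7.75 and 9.1 N and horizontal distance between tray and spot below 0.025 m and angle between the x axis of tray and the x axis of spot, either way round below 0.17 rad and value of joint knob below 0.003 m); the robot touches nothing.
It fails at once if the dispatch tray is lifted off the table (height (world z) of tray above 0.025 m).
It fails at once if the tape dispenser is shoved more than 30 mm (distance of dispenser from where it was at the start of the episode above 0.03 m).
Of box1, box2, box4 only 1 to 3 are there at a start; the rules pass over those that are not, and their reading is None.
At some moment in a run one of box1, box2, box3, box4, box5 may be knocked a few centimetres aside while the robot is not near it.
Once in a run the grip may slacken for a moment while it holds something.
It also fails if it takes over 210 s, if anything falls off the work surface, if the arm or the gripper's body presses on something with over 40 N, if the wrist force passes 120 N, or if a joint passes its speed limit or range.

## Working session

There is one attempt and no reset: what is moved stays moved. The work goes in short steps, Python scripts to look and compute and a tool call to move; the robot and the scene stay as the last step left them, time stands still between calls to the robot, and variables do not carry over. Pictures are saved under pics/ and viewed, and the job is handed in when it is done.

Besides the shell and the picture viewer there is one more tool, called after "Emit:" as a command line: name --argument value ..., lists and objects as JSON in quotes. carry_out: Moves the arm, as the interface text tells. Its arguments: {"type":"object","properties":{"targets":{"type":"string"},"grip":{"type":"number"}},"required":["targets"]}

```bash
mkdir -p pics; ls; cat > h.py <<'E'
import numpy as np,cv2
from bench import manip
from scipy.spatial.transform import Rotation as R
def shot(n,f=None):
    p=manip.read_camera(n)
    if f: cv2.imwrite('pics/'+f,p['pixels'][:,:,::-1])
    return p
def ray(p,uv):
    d=np.array([(uv[0]-p['cx'])/p['fx'],-(uv[1]-p['cy'])/p['fy'],-1.])
    T=np.array(p['cam_to_world']); return T[:3,3],T[:3,:3]@d
def at(p,uv,z):
    o,d=ray(p,uv); return (o+d*(z-o[2])/d[2])
def proj(p,X):
    T=np.array(p['cam_to_world']); c=T[:3,:3].T@(np.array(X)-T[:3,3])
    return np.array([p['cx']+p['fx']*c[0]/-c[2],p['cy']-p['fy']*c[1]/-c[2]])
def st():
    s=manip.get_state(); r=R.from_rotvec(s['eef_rot']).as_matrix()
    print('t',round(s['time_s'],2),'pos',np.round(s['eef_pos'],4),'w',round(s['grip_width'],4),'F',np.round(s['force'],2)); print(np.round(r,3),'j',np.round(s['joints'],2)); return s,r
E
python3 - <<'E'
from h import *
s,r=st()
for n in('side','top'):
    p=shot(n,n+'0.png'); print(n,{k:v for k,v in p.items() if k not in('pixels','cam_to_world')}); print(np.round(p['cam_to_world'],3))
    for t in['box1_mid','tray','spot','pan','knob_grip','dispenser']:
        for x in manip.spot_in(t,p)[:6]: print(t,np.round(x['point'],1),round(x['conf'],2))
E
```

```text
pics
t 0.0 pos [ 0.2804 -0.558   0.2218] w 0.0876 F [ 0.55  0.17 -0.52]
[[-0.001  0.893  0.449]
 [ 0.001  0.449 -0.893]
 [-1.    -0.    -0.002]] j [ 1.04  0.41 -0.01  1.6   0.01  1.13 -0.08]
side {'fx': 532.1518905808502, 'fy': 532.1518905808502, 'cx': 287.1717239802581, 'cy': 204.07814450258405, 'shot': 1}
[[-0.913  0.258 -0.315  0.074]
 [-0.407 -0.576  0.709  0.959]
 [ 0.002  0.776  0.631  1.   ]
 [ 0.     0.     0.     1.   ]]
tray [256.4 332.4] 0.73
spot [327.3 274.4] 0.54
pan [346.9 147. ] 0.9
pan [327.2 263.3] 0.35
knob_grip [220.4 230.6] 0.6
dispenser [174. 292.] 0.84
top {'fx': 434.7158326375303, 'fy': 434.7158326375303, 'cx': 276.0602929915409, 'cy': 211.26267183203765, 'shot': 2}
[[ 0.029  0.976 -0.215  0.344]
 [-1.     0.027 -0.01  -0.082]
 [-0.004  0.215  0.977  1.117]
 [ 0.     0.     0.     1.   ]]
tray [132.2 255.6] 0.95
tray [217.1 180.8] 0.6
spot [238.4 294.1] 0.9
spot [131.3 260.3] 0.23
pan [437.8 245.6] 0.89
knob_grip [340.5 234.4] 0.53
knob_grip [216.8 179.8] 0.5
dispenser [144.6 178.5] 0.66
```

View pics/top0.png

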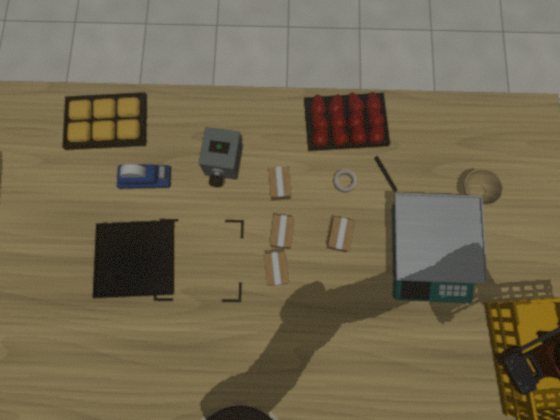

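View pics/side0.png

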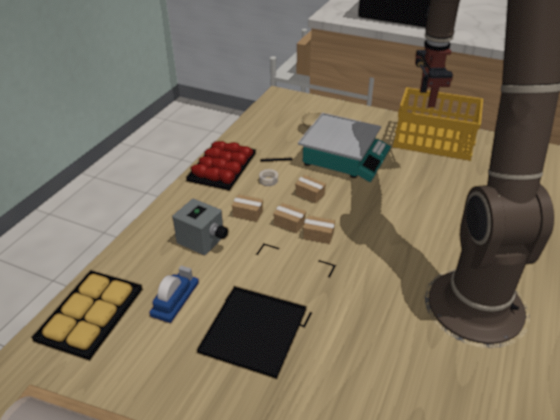

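```bash
python3 - <<'E'
from h import *
p=shot('top'); 
im=p['pixels'][:,:,::-1]
c=cv2.resize(im[110:310,85:365],None,fx=2.8,fy=2.8,interpolation=cv2.INTER_CUBIC)
c=cv2.convertScaleAbs(c,alpha=1.6); cv2.imwrite('pics/c1.png',c)
q=shot('side'); c=cv2.resize(q['pixels'][150:380,170:400,::-1],None,fx=2.6,fy=2.6,interpolation=cv2.INTER_CUBIC)
cv2.imwrite('pics/c2.png',cv2.convertScaleAbs(c,alpha=1.6))
E
```

```text
(no output)
```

View pics/c1.png

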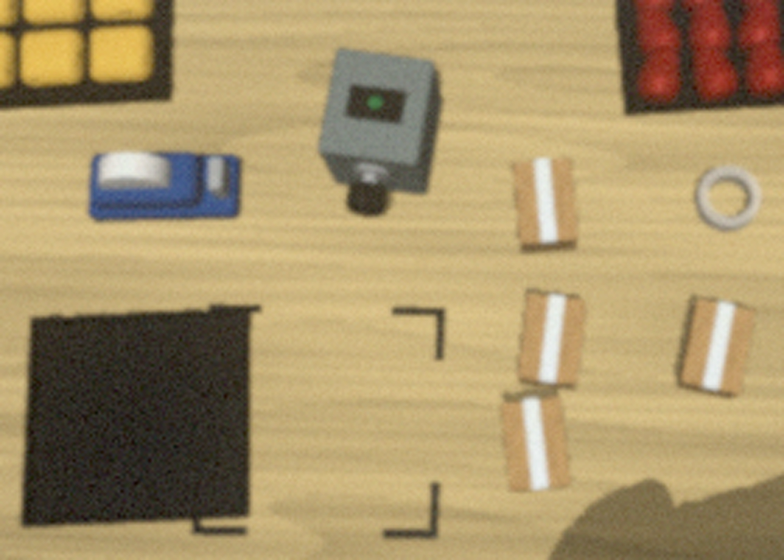

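View pics/c2.png

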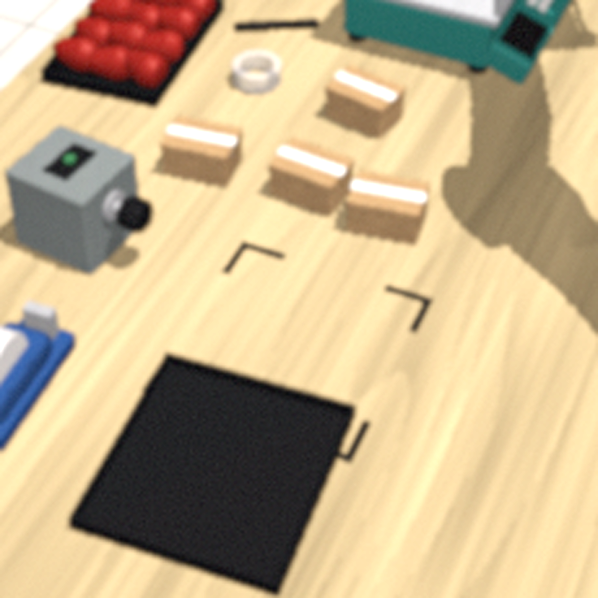

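```bash
python3 - <<'E'
from h import *
p=shot('top');q=shot('side')
P=lambda u:np.array(u)/2.8+[85,110]
Q=lambda u:np.array(u)/2.6+[170,150]
for n,u in dict(BR=(436,534),TR=(442,311),BL=(195,531)).items(): print(n,np.round(at(p,P(u),0),4))
for n,u in dict(TR=(428,300),BR0=(245,246),).items(): print('side',n,np.round(at(q,Q(u),0),4))
print('side corner BL',at(q,Q((347,458)),0))
for u in [(32,318),(250,312),(248,515),(23,524)]: print('tray',np.round(at(p,P(u),.016),4))
for u in [(168,355),(353,408),(278,590),(72,522)]: print('trayS',np.round(at(q,Q(u),.016),4))
def tri(a,b):
    o1,d1=ray(p,a);o2,d2=ray(q,b)
    A=np.stack([d1,-d2],1); t=np.linalg.lstsq(A,o2-o1,rcond=None)[0]
    x,y=o1+t[0]*d1,o2+t[1]*d2; return (x+y)/2,np.linalg.norm(x-y)
print('knob',tri(P((368,198)),Q((136,212))), at(p,P((368,198)),.065))
for u in [(337,50),(438,63),(322,160),(410,170)]: print('cb',np.round(at(p,P(u),.1),4))
for u in [(62,127),(138,163),(86,206),(8,172)]: print('cbS',np.round(at(q,Q(u),.1),4))
# boxes
hsv=cv2.cvtColor(p['pixels'],cv2.COLOR_RGB2HSV)
for c in [(545,200),(552,338),(717,345),(535,440)]:
    w=at(p,P(c),.046); print('box',np.round(w,4))
for c in [(203,137),(310,164),(365,89),(390,192)]:
    print('boxS',np.round(at(q,Q(c),.046),4))
pa=at(p,(440,236),.086);print('pan',pa)
for u in [(396,194),(482,195),(485,284),(393,281)]:print('pc',np.round(at(p,u,.092),4))
E
```

```text
BR [0.3575 0.0114 0.    ]
TR [0.5618 0.0153 0.    ]
BL [0.3539 0.2285 0.    ]
side TR [ 0.3567  0.0164 -0.    ]
side BR0 [0.5585 0.0208 0.    ]
side corner BL [0.35542893 0.2303912  0.        ]
tray [0.5415 0.3916 0.016 ]
tray [0.5528 0.191  0.016 ]
tray [0.369  0.1781 0.016 ]
tray [0.3554 0.3777 0.016 ]
trayS [0.5519 0.2    0.016 ]
trayS [0.3676 0.1879 0.016 ]
trayS [0.3511 0.386  0.016 ]
trayS [0.5365 0.3979 0.016 ]
knob (array([0.6503783 , 0.08084877, 0.06381973]), np.float64(0.0014962213379375248)) [0.65078422 0.08090334 0.065     ]
cb [0.7773 0.1113 0.1   ]
cb [0.7674 0.0204 0.1   ]
cb [0.674  0.1178 0.1   ]
cb [0.667  0.0402 0.1   ]
cbS [0.7628 0.0308 0.1   ]
cbS [0.6618 0.0495 0.1   ]
cbS [0.676  0.1271 0.1   ]
cbS [0.7737 0.115  0.1   ]
box [ 0.6589 -0.0782  0.046 ]
box [ 0.5311 -0.088   0.046 ]
box [ 0.5289 -0.235   0.046 ]
box [ 0.4401 -0.0754  0.046 ]
boxS [ 0.6539 -0.0729  0.046 ]
boxS [ 0.5284 -0.0789  0.046 ]
boxS [ 0.5248 -0.2265  0.046 ]
boxS [ 0.4338 -0.0715  0.046 ]
pan [ 0.5220015  -0.46605254  0.086     ]
pc [ 0.6215 -0.3623  0.092 ]
pc [ 0.6248 -0.571   0.092 ]
pc [ 0.4109 -0.5624  0.092 ]
pc [ 0.4116 -0.349   0.092 ]
```

```bash
cat >> h.py <<'E'
def plan(goal,zang=None,n=None):
    """goal xyz, zang: desired heading (deg) of tool z (mod 180) ; prints rows"""
    s,r=st(); pos=np.array(s['eef_pos']); d=np.array(goal)-pos
    a=np.degrees(np.arctan2(r[1,2],r[0,2])); t=0 if zang is None else -(((zang-a)+90)%180-90)
    k=max(int(np.ceil(np.linalg.norm(d)/.062)),int(np.ceil(abs(t)/10.5)),n or 1)
    out=[];rr=r.copy();e=pos.copy()
    for i in range(k):
        tgt=pos+d*(i+1)/k; sh=np.round(rr.T@(tgt-e)*1000,0 if k>1 else 1); tt=round(t/k,1)
        out.append(' '.join('%g'%v for v in list(sh)+[tt])); e=e+rr@(sh/1000)
        rr=rr@R.from_rotvec([np.radians(tt),0,0]).as_matrix()
    print('turn',round(t,1),'dist',np.round(d,4))
    for i in range(0,k,5): print('; '.join(out[i:i+5]))
E
python3 -c "
from h import *
plan([.648,.083,.18],-97.5)"
```

```text
t 0.9 pos [ 0.2807 -0.5584  0.2227] w 0.0879 F [-0.28 -0.25 -0.35]
[[-0.     0.893  0.449]
 [-0.     0.449 -0.893]
 [-1.    -0.     0.   ]] j [ 1.04  0.41 -0.01  1.6   0.01  1.13 -0.08]
turn 34.2 dist [ 0.3673  0.6414 -0.0427]
4 51 -34 2.8; 3 50 -37 2.8; 4 48 -38 2.8; 3 46 -42 2.8; 4 43 -43 2.8
3 42 -45 2.8; 4 39 -48 2.8; 3 37 -49 2.8; 4 35 -51 2.8; 4 32 -53 2.8
3 29 -54 2.8; 4 27 -55 2.8
```

Emit:
carry_out --targets "4 51 -34 2.8; 3 50 -37 2.8; 4 48 -38 2.8; 3 46 -42 2.8; 4 43 -43 2.8" --grip 80

```text
time_s: 1.52
eef_pos: [0.4342, -0.2893, 0.2049]
eef_rot: [1.046, 1.304, -1.045]
force: [1.0, -0.3, 0.4]
grip_width: 0.0803
```

Emit:
carry_out --targets "3 42 -45 2.8; 4 39 -48 2.8; 3 37 -49 2.8; 4 35 -51 2.8; 4 32 -53 2.8"

```text
time_s: 2.15
eef_pos: [0.5879, -0.0219, 0.1868]
eef_rot: [1.228, 1.197, -1.227]
force: [1.1, -0.5, 1.4]
grip_width: 0.0802
```

Emit:
carry_out --targets "3 29 -54 2.8; 4 27 -55 2.8; 0 0 0 0; 0 0 0 0"

```text
time_s: 2.65
eef_pos: [0.6477, 0.0823, 0.1792]
eef_rot: [1.296, 1.15, -1.298]
force: [-0.2, -0.4, -0.4]
grip_width: 0.0797
```

```bash
python3 -c "
from h import *
plan([.648,.083,.12],-97.5)
p=shot('top');q=shot('side')
s=manip.get_state();P=np.array(s['eef_pos'])
for pp,f in((p,'a1t'),(q,'a1s')):
    im=np.ascontiguousarray(pp['pixels'][:,:,::-1]).copy(); u=proj(pp,P);print(u)
    x,y=int(u[0]),int(u[1]); im=cv2.convertScaleAbs(im,alpha=1.5);x0,y0=max(0,x-90),max(0,y-70)
    c=cv2.resize(im[y0:y0+140,x0:x0+180],None,fx=4,fy=4,interpolation=cv2.INTER_CUBIC)
    cv2.circle(c,(int((u[0]-x0+.5)*4),int((u[1]-y0+.5)*4)),4,(0,0,255),1)
    cv2.imwrite('pics/%s.png'%f,c)
"
```

```text
t 2.65 pos [0.6477 0.0823 0.1792] w 0.0797 F [-0.18 -0.36 -0.35]
[[-0.001  0.993 -0.12 ]
 [-0.001 -0.12  -0.993]
 [-1.    -0.001  0.001]] j [-0.07  0.5  -0.19  1.56  0.11  1.09 -1.98]
turn 0.6 dist [ 0.0003  0.0007 -0.0592]
59.2 0.2 -0.8 0.6
[209.44646282 167.56158621]
[219.45022756 196.96563213]
```

View pics/a1t.png

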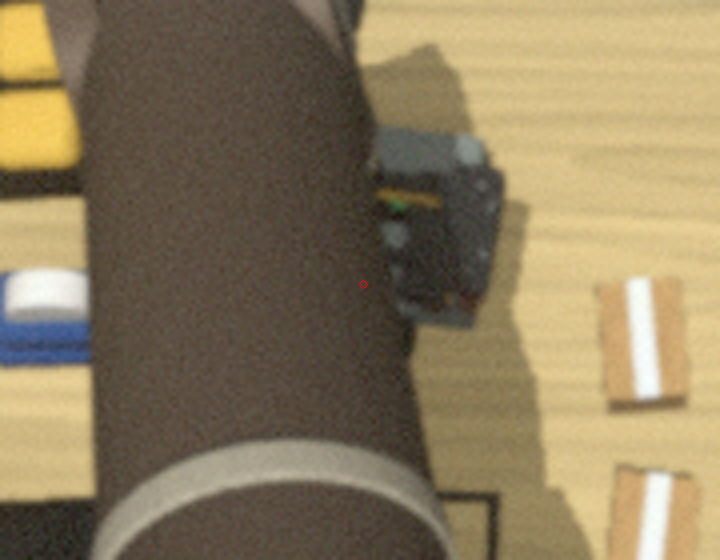

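View pics/a1s.png

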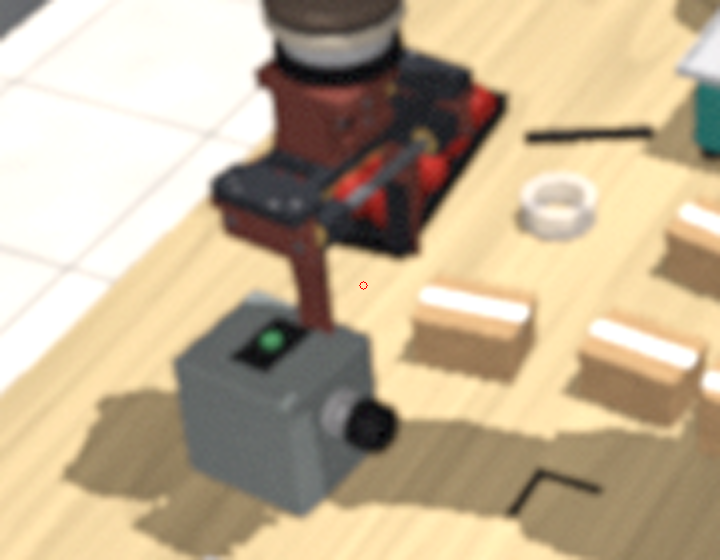

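```bash
python3 -c "
from h import *
q=shot('side'); s=manip.get_state();u=proj(q,s['eef_pos']); x0,y0=int(u[0])-90,int(u[1])-70
U=lambda c:np.array(c)/4.+[x0,y0]
for c in [(370,425),(352,420),(374,344),(300,400)]: print(at(q,U(c)+[1,-1],.065 if c[1]>410 else .1))
print(at(q,U((359,290)),s['eef_pos'][2]),s['eef_pos'])
"
```

```text
[0.64892455 0.08077979 0.065     ]
[0.66211186 0.08132562 0.065     ]
[0.66422731 0.04295204 0.1       ]
[0.67992456 0.11109198 0.1       ]
[0.64623145 0.08691251 0.17992258] [0.64785227 0.08062401 0.17992258]
```

Emit:
carry_out --targets "44 0 0 0.6; 44 0 -0.5 0; 45 1 0 0; 0 0 0 0"

```text
time_s: 3.3
eef_pos: [0.6464, 0.0811, 0.0438]
eef_rot: [1.302, 1.147, -1.312]
force: [0.1, -0.7, 0.8]
grip_width: 0.08
```

Emit:
carry_out --targets "0 0 0 0; 0 0 0 0; 0 0 0 0; 0 0 0 0; 0 0 0 0" --grip 20

```text
time_s: 3.92
eef_pos: [0.6492, 0.0826, 0.047]
eef_rot: [1.305, 1.144, -1.305]
force: [-0.5, 1.8, 4.2]
grip_width: 0.0353
```

```bash
python3 -c "
from h import *
st()
q=shot('side')
c=cv2.resize(q['pixels'][170:270,150:290,::-1],None,fx=5,fy=5,interpolation=cv2.INTER_CUBIC)
cv2.imwrite('pics/k1.png',cv2.convertScaleAbs(c,alpha=1.7))
"
```

```text
t 3.92 pos [0.6492 0.0826 0.047 ] w 0.0353 F [-0.52  1.81  4.21]
[[ 0.     0.991 -0.131]
 [-0.001 -0.131 -0.991]
 [-1.     0.     0.001]] j [-0.08  0.65 -0.18  1.66  0.14  0.84 -2.02]
```

View pics/k1.png

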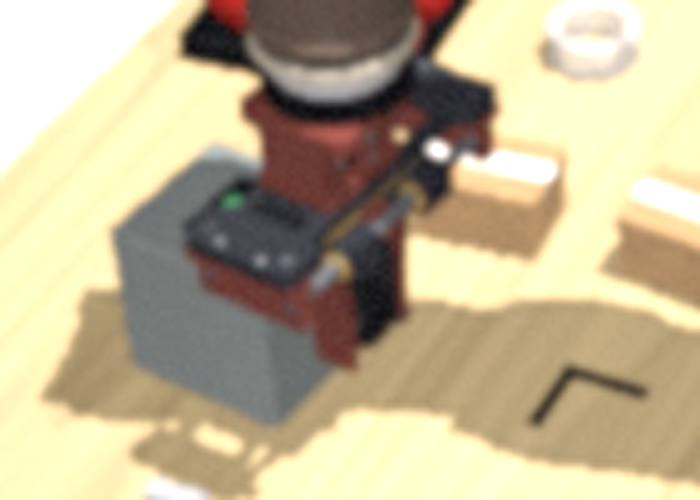

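Emit:
carry_out --targets "0 -6 0 0; 0 -6 0 0; 0 -6 0 0; 0 -5 0 0; 0 0 0 0"

```text
time_s: 4.6
eef_pos: [0.6292, 0.0849, 0.0472]
eef_rot: [1.309, 1.139, -1.301]
force: [10.9, -2.6, -4.6]
grip_width: 0.0348
```

Emit:
carry_out --targets "0 0 0 0; 0 0 0 0; 0 0 0 0; 0 0 0 0" --grip 80

```text
time_s: 5.1
eef_pos: [0.626, 0.0863, 0.0466]
eef_rot: [1.305, 1.145, -1.305]
force: [-0.0, 0.2, 0.2]
grip_width: 0.0713
```

Emit:
carry_out --targets "-50 0 0 0; -50 0 0 0; -50 0 0 0; 0 0 0 0"

```text
time_s: 5.6
eef_pos: [0.6286, 0.0868, 0.2014]
eef_rot: [1.31, 1.14, -1.298]
force: [-0.1, 0.9, -1.3]
grip_width: 0.08
```

```bash
python3 -c "
from h import *
plan([.452,.45,.15],0+1.1)
q=shot('side')
c=cv2.resize(q['pixels'][170:270,150:290,::-1],None,fx=5,fy=5,interpolation=cv2.INTER_CUBIC)
cv2.imwrite('pics/k2.png',cv2.convertScaleAbs(c,alpha=1.7))
"
```

```text
t 5.6 pos [0.6286 0.0868 0.2014] w 0.08 F [-0.15  0.87 -1.3 ]
[[ 0.008  0.991 -0.131]
 [ 0.001 -0.131 -0.991]
 [-1.     0.008 -0.002]] j [-0.07  0.45 -0.2   1.59  0.1   1.1  -2.  ]
turn 81.4 dist [-0.1766  0.3632 -0.0514]
6 -28 -42 10.2; 7 -35 -37 10.2; 6 -41 -29 10.2; 6 -45 -23 10.2; 7 -49 -13 10.2
6 -50 -5 10.2; 6 -50 4 10.2; 7 -49 13 10.2
```

View pics/k2.png

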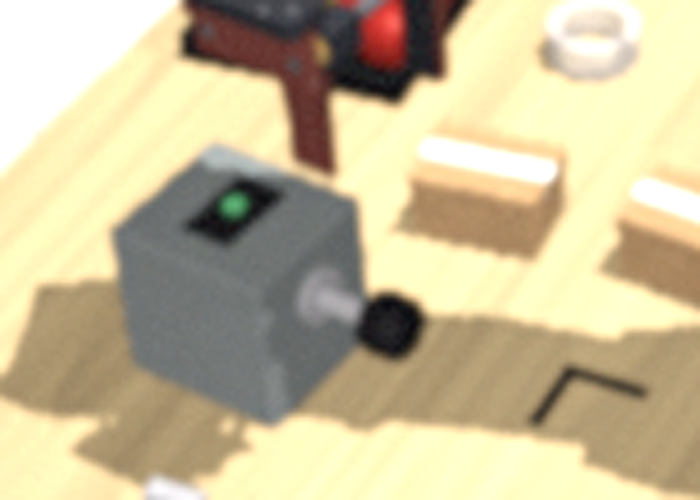

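```bash
sed -i 's/def plan(goal,zang=None,n=None):/def plan(goal,zang=None,n=None,add=0):/; s/(((zang-a)+90)%180-90)/(((zang-a)+90)%180-90)+add/' h.py; python3 -c "
from h import *
plan([.452,.45,.15],0+1.1,add=-180)
"
```

```text
t 5.65 pos [0.6272 0.0864 0.1987] w 0.0802 F [ 0.21 -0.51 -0.8 ]
[[ 0.004  0.991 -0.131]
 [ 0.001 -0.131 -0.991]
 [-1.     0.004 -0.001]] j [-0.07  0.45 -0.2   1.6   0.1   1.1  -2.  ]
turn -98.6 dist [-0.1752  0.3636 -0.0487]
5 -22 -34 -9.9; 5 -16 -37 -9.9; 4 -10 -39 -9.9; 5 -2 -40 -9.9; 5 4 -40 -9.9
5 12 -39 -9.9; 5 18 -36 -9.9; 5 23 -33 -9.9; 4 29 -28 -9.9; 5 34 -23 -9.9
```

Emit:
carry_out --targets "5 -22 -34 -9.9; 5 -16 -37 -9.9; 4 -10 -39 -9.9; 5 -2 -40 -9.9; 5 4 -40 -9.9" --grip 87

```text
time_s: 6.28
eef_pos: [0.537, 0.2679, 0.1708]
eef_rot: [0.649, 1.473, -0.652]
force: [0.3, -0.7, 0.8]
grip_width: 0.0872
```

Emit:
carry_out --targets "5 12 -39 -9.9; 5 18 -36 -9.9; 5 23 -33 -9.9; 4 29 -28 -9.9; 5 34 -23 -9.9"

```text
time_s: 6.9
eef_pos: [0.4493, 0.4502, 0.1467]
eef_rot: [-0.026, 1.573, 0.024]
force: [0.4, 0.5, -0.3]
grip_width: 0.0873
```

Emit:
carry_out --targets "0 0 0 0; 0 0 0 0"

```text
time_s: 7.15
eef_pos: [0.4505, 0.4487, 0.1471]
eef_rot: [-0.021, 1.572, 0.018]
force: [0.9, -0.1, 0.1]
grip_width: 0.0871
```

```bash
python3 -c "
from h import *
plan([.453,.43,.01],1.1)
"
```

```text
t 7.15 pos [0.4505 0.4487 0.1471] w 0.0871 F [ 0.9  -0.05  0.11]
[[-0.001 -0.025  1.   ]
 [-0.002  1.     0.025]
 [-1.    -0.002 -0.002]] j [-0.42  0.58 -0.64  1.61  0.38  1.07 -1.14]
turn 0.3 dist [ 0.0025 -0.0187 -0.1371]
46 -6 1 0.1; 45 -6 0 0.1; 46 -7 1 0.1
```

Emit:
carry_out --targets "46 -4 1 0; 45 -4 1 0; 45 -6 1 0; 0 0 0 0"

```text
time_s: 7.65
eef_pos: [0.4536, 0.4317, 0.0092]
eef_rot: [-0.023, 1.575, 0.013]
force: [1.1, 0.1, 0.7]
grip_width: 0.0869
```

Emit:
carry_out --targets "0 -15 0 0; 0 -20 0 0; 0 -20 0 0; 0 -20 0 0; 0 -20 0 0"

```text
time_s: 8.28
eef_pos: [0.4573, 0.3415, 0.0142]
eef_rot: [-0.018, 1.568, 0.023]
force: [-0.4, 6.2, 4.5]
grip_width: 0.0869
```

Emit:
carry_out --targets "0 -20 0 0; 0 -20 0 0; 0 -20 0 0; 0 -15 0 0; 0 0 0 0"

```text
time_s: 8.9
eef_pos: [0.4586, 0.2635, 0.0127]
eef_rot: [-0.02, 1.571, 0.017]
force: [-0.1, 0.4, 0.0]
grip_width: 0.087
```

```bash
python3 -c "
from h import *
st()
q=shot('side')
c=cv2.resize(q['pixels'][170:400,150:430,::-1],None,fx=2.8,fy=2.6,interpolation=cv2.INTER_CUBIC)
cv2.imwrite('pics/k3.png',cv2.convertScaleAbs(c,alpha=1.7))
"
```

```text
t 8.9 pos [0.4586 0.2635 0.0127] w 0.087 F [-0.09  0.37  0.03]
[[-0.    -0.024  1.   ]
 [-0.002  1.     0.024]
 [-1.    -0.002 -0.   ]] j [-0.17  0.61 -0.58  1.98  0.5   0.71 -1.04]
```

View pics/k3.png

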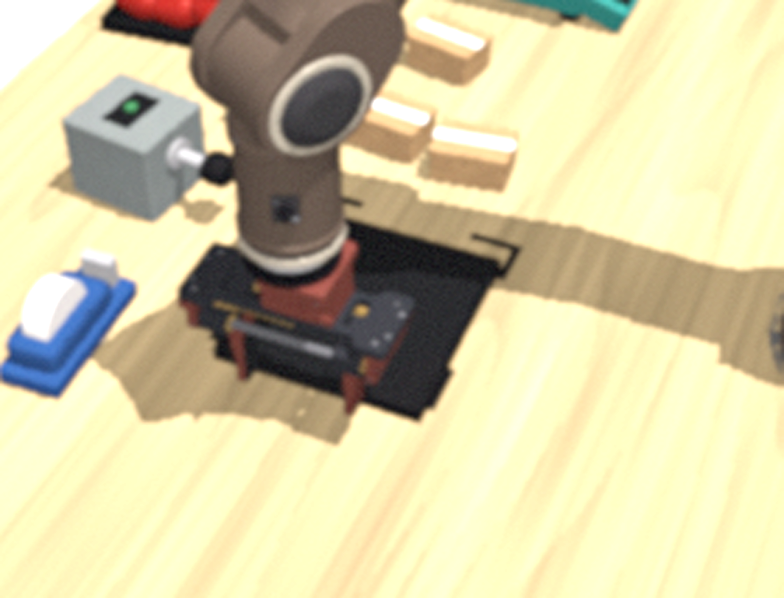

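Emit:
carry_out --targets "0 -8 0 0; 0 -8 0 0; 0 -7 0 0; 0 0 0 0; 0 0 0 0"

```text
time_s: 9.57
eef_pos: [0.4589, 0.2422, 0.0124]
eef_rot: [-0.021, 1.571, 0.019]
force: [-0.3, -0.7, -0.1]
grip_width: 0.0871
```

Emit:
carry_out --targets "0 20 0 0; -50 0 0 0; -50 40 0 0; -50 50 0 0; 0 50 0 0"

```text
time_s: 10.2
eef_pos: [0.4562, 0.4002, 0.16]
eef_rot: [-0.016, 1.565, 0.023]
force: [0.4, 0.5, -1.2]
grip_width: 0.087
```

```bash
python3 -c "
from h import *
st()
q=shot('side')
c=cv2.resize(q['pixels'][170:400,150:430,::-1],None,fx=2.8,fy=2.6,interpolation=cv2.INTER_CUBIC)
cv2.imwrite('pics/k4.png',cv2.convertScaleAbs(c,alpha=1.7))
"
```

```text
t 10.2 pos [0.4562 0.4002 0.16  ] w 0.087 F [ 0.42  0.47 -1.24]
[[ 0.005 -0.025  1.   ]
 [ 0.005  1.     0.025]
 [-1.     0.004  0.005]] j [-0.31  0.53 -0.68  1.68  0.37  1.06 -1.09]
```

View pics/k4.png

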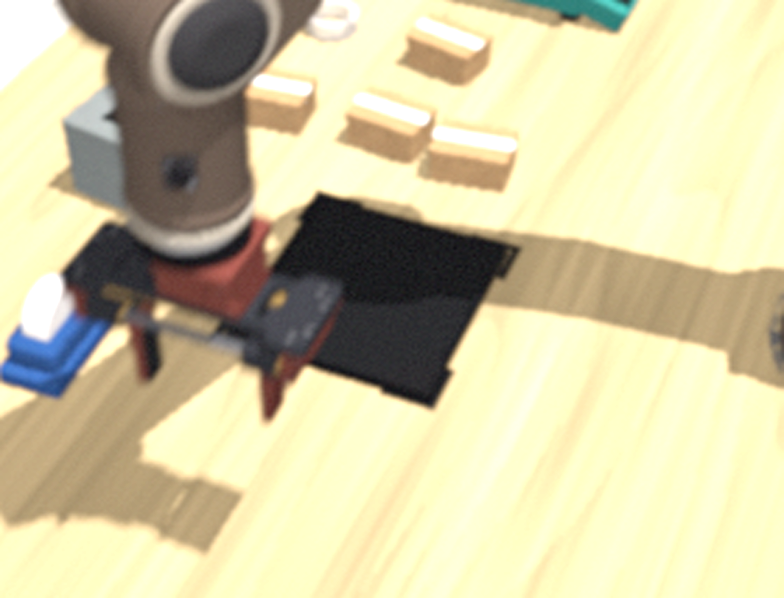

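```bash
python3 -c "
from h import *
plan([.45,-.16,.22],-90)
"
```

```text
t 10.25 pos [0.4528 0.4071 0.1586] w 0.087 F [-1.88  4.98  0.  ]
[[ 0.002 -0.032  1.   ]
 [ 0.009  0.999  0.031]
 [-1.     0.009  0.002]] j [-0.32  0.53 -0.69  1.68  0.37  1.05 -1.09]
turn -88.2 dist [-0.0028 -0.5671  0.0614]
-7 -57 -2 -8.8; -6 -55 -11 -8.8; -7 -54 -19 -8.8; -7 -49 -27 -8.8; -6 -46 -34 -8.8
-7 -39 -41 -8.8; -6 -33 -46 -8.8; -7 -25 -51 -8.8; -7 -17 -54 -8.8; -6 -8 -56 -8.8
```

```bash
python3 -c "
from h import *
plan([.45,-.16,.22],-90,add=180)
"
```

```text
t 10.25 pos [0.4528 0.4071 0.1586] w 0.087 F [-1.88  4.98  0.  ]
[[ 0.002 -0.032  1.   ]
 [ 0.009  0.999  0.031]
 [-1.     0.009  0.002]] j [-0.32  0.53 -0.69  1.68  0.37  1.05 -1.09]
turn 91.8 dist [-0.0028 -0.5671  0.0614]
-7 -57 -2 9.2; -6 -56 7 9.2; -7 -54 16 9.2; -7 -51 24 9.2; -6 -47 33 9.2
-7 -41 39 9.2; -6 -34 45 9.2; -7 -26 50 9.2; -7 -18 54 9.2; -6 -9 56 9.2
```

Emit:
carry_out --targets "-7 -57 -2 9.2; -6 -56 7 9.2; -7 -54 16 9.2; -7 -51 24 9.2; -6 -47 33 9.2"

```text
time_s: 10.88
eef_pos: [0.4522, 0.1122, 0.189]
eef_rot: [0.611, 1.483, -0.61]
force: [1.5, -0.3, 0.7]
grip_width: 0.0868
```

Emit:
carry_out --targets "-7 -41 39 9.2; -6 -34 45 9.2; -7 -26 50 9.2; -7 -18 54 9.2; -6 -9 56 9.2"

```text
time_s: 11.5
eef_pos: [0.4498, -0.171, 0.2221]
eef_rot: [1.219, 1.203, -1.218]
force: [1.0, -0.3, -0.5]
grip_width: 0.0868
```

```bash
python3 -c "
from h import *
st()
for n in('side','top'):
    q=shot(n,)
    a=(170,400,150,430) if n=='side' else (140,310,85,365)
    c=cv2.resize(q['pixels'][a[0]:a[1],a[2]:a[3],::-1],None,fx=2.8,fy=2.8,interpolation=cv2.INTER_CUBIC)
    cv2.imwrite('pics/k5%s.png'%n,cv2.convertScaleAbs(c[:600],alpha=1.7))
"
```

```text
t 11.5 pos [ 0.4498 -0.171   0.2221] w 0.0868 F [ 1.01 -0.27 -0.51]
[[ 0.001  1.    -0.012]
 [-0.    -0.012 -1.   ]
 [-1.     0.001  0.   ]] j [ 0.45  0.18 -0.21  1.92  0.04  1.04 -1.36]
```

View pics/k5side.png

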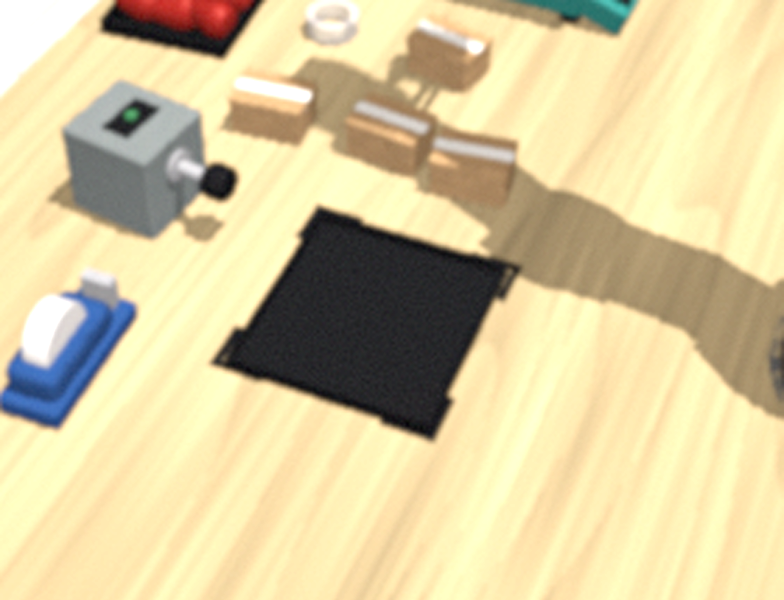

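View pics/k5top.png

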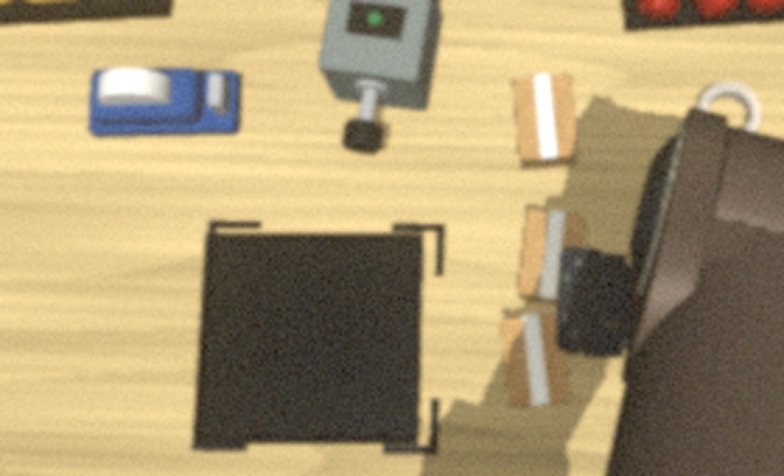

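```bash
cat >> h.py <<'E'
def seg(p,u,v,scale,off,corr=(0,0),z=.046):
    a,b=[at(p,np.array(w)/scale+np.array(off)+np.array(corr),z) for w in(u,v)]
    d=a-b
    if d[0]<0:d=-d
    return np.round((a+b)/2,4),'len',round(float(np.linalg.norm(d)),4),'yaw',round(float(np.degrees(np.arctan2(d[1],d[0]))),1)
E
python3 -c "
from h import *
p=shot('top');q=shot('side')
T=lambda n,u,v,o=140:print(n,'T',*seg(p,u,v,2.8,(85,o)))
S=lambda n,u,v:print(n,'S',*seg(q,u,v,2.8,(150,170),(1,-1)))
T('A',(542,75),(550,158));S('A',(234,85),(312,97))
T('B',(555,212),(550,296));S('B',(358,107),(430,128))
T('D',(527,315),(543,404));S('D',(436,148),(514,158))
T('C',(727,303),(710,388),110);S('C',(412,25),(487,47))
"
```

```text
A T [ 0.6588 -0.0791  0.046 ] len 0.0793 yaw 6.8
A S [ 0.6555 -0.0782  0.046 ] len 0.0829 yaw 10.5
B T [ 0.5314 -0.0884  0.046 ] len 0.0762 yaw -1.9
B S [ 0.5261 -0.0901  0.046 ] len 0.0787 yaw -0.4
D T [ 0.4373 -0.0754  0.046 ] len 0.0788 yaw 11.9
D S [ 0.4326 -0.073   0.046 ] len 0.0764 yaw 13.0
C T [ 0.5288 -0.2364  0.046 ] len 0.0787 yaw -11.3
C S [ 0.5265 -0.2389  0.046 ] len 0.088 yaw -2.4
```

```bash
python3 -c "
from h import *
plan([.435,-.074,.12],-77.7)
"
```

```text
t 11.7 pos [ 0.4497 -0.17    0.2215] w 0.0869 F [ 1.06  0.44 -0.67]
[[-0.     1.    -0.009]
 [ 0.001 -0.009 -1.   ]
 [-1.    -0.    -0.   ]] j [ 0.45  0.18 -0.21  1.92  0.04  1.04 -1.36]
turn -12.8 dist [-0.0147  0.096  -0.1015]
34 -5 -32 -4.3; 34 -3 -32 -4.3; 34 -0 -33 -4.3
```

Emit:
carry_out --targets "34 -5 -32 -4.3; 34 -3 -32 -4.3; 34 0 -33 -4.3; 0 0 0 0; 0 0 0 0"

```text
time_s: 12.32
eef_pos: [0.4355, -0.073, 0.1201]
eef_rot: [1.047, 1.304, -1.047]
force: [0.4, -0.6, -0.5]
grip_width: 0.0871
```

```bash
python3 -c "
from h import *
plan([.435,-.074,.018],-77.7)
"
```

```text
t 12.32 pos [ 0.4355 -0.073   0.1201] w 0.0871 F [ 0.4  -0.6  -0.52]
[[ 0.     0.976  0.216]
 [ 0.     0.216 -0.976]
 [-1.     0.    -0.   ]] j [ 0.32  0.25 -0.31  2.12  0.11  0.78 -1.4 ]
turn 0.2 dist [-0.0005 -0.001  -0.1021]
51 -0 0 0.1; 51 -1 1 0.1
```

Emit:
carry_out --targets "51 0 0 0; 51 0 1 0; 0 0 0 0"

```text
time_s: 12.7
eef_pos: [0.4334, -0.0751, 0.0159]
eef_rot: [1.047, 1.308, -1.052]
force: [0.3, 0.1, -0.0]
grip_width: 0.0868
```

Emit:
carry_out --targets "0 0 0 0; 0 0 0 0; 0 0 0 0; 0 0 0 0; 0 0 0 0" --grip 30

```text
time_s: 13.32
eef_pos: [0.436, -0.0753, 0.0188]
eef_rot: [1.049, 1.301, -1.048]
force: [-0.7, -0.5, 10.2]
grip_width: 0.0551
```

Emit:
carry_out --targets "-20 0 0 0; -30 0 0 0; -40 0 0 0; 0 0 0 0; 0 0 0 0"

```text
time_s: 13.95
eef_pos: [0.4339, -0.075, 0.1064]
eef_rot: [1.048, 1.305, -1.05]
force: [-0.1, -0.5, -7.9]
grip_width: 0.0544
```

Emit:
carry_out --targets "0 0 0 0; 0 0 0 0; 0 0 0 0"

```text
time_s: 14.32
eef_pos: [0.4348, -0.0748, 0.107]
eef_rot: [1.048, 1.305, -1.049]
force: [-0.5, -0.2, -8.7]
grip_width: 0.0551
```

```bash
python3 -c "
from h import *
plan([.515,-.461,.19],-92,n=9)
"
```

```text
t 14.32 pos [ 0.4348 -0.0748  0.107 ] w 0.0551 F [-0.54 -0.23 -8.65]
[[-0.001  0.977  0.215]
 [ 0.     0.215 -0.977]
 [-1.    -0.001 -0.   ]] j [ 0.33  0.27 -0.31  2.13  0.12  0.75 -1.41]
turn 14.4 dist [ 0.0802 -0.3862  0.083 ]
-9 -1 44 1.6; -9 1 44 1.6; -10 2 43 1.6; -9 3 44 1.6; -9 5 44 1.6
-9 5 43 1.6; -10 7 43 1.6; -9 8 44 1.6; -9 9 42 1.6
```

Emit:
carry_out --targets "-45 0 20 0; -40 0 40 2; 0 2 44 2; 0 3 44 2; 0 5 44 2"

```text
time_s: 14.95
eef_pos: [0.4783, -0.2644, 0.1937]
eef_rot: [1.153, 1.241, -1.152]
force: [0.9, 1.0, 0.5]
grip_width: 0.0324
```

Emit:
carry_out --targets "0 5 43 2; 0 7 43 2; 0 8 44 2; 0 9 40 0; 0 0 0 0"

```text
time_s: 15.58
eef_pos: [0.51, -0.4358, 0.1926]
eef_rot: [1.232, 1.192, -1.234]
force: [-0.6, 0.0, -0.3]
grip_width: 0.03
```

```bash
python3 -c "
from h import *
plan([.515,-.461,.13],-92)
q=shot('side')
c=cv2.resize(q['pixels'][50:250,250:450,::-1],None,fx=3,fy=3,interpolation=cv2.INTER_CUBIC)
cv2.imwrite('pics/k6.png',cv2.convertScaleAbs(c,alpha=1.5))
"
```

```text
t 15.57 pos [ 0.51   -0.4358  0.1926] w 0.03 F [-0.64  0.03 -0.3 ]
[[ 0.001  0.999 -0.032]
 [-0.002 -0.032 -0.999]
 [-1.     0.001  0.002]] j [ 0.7   0.52 -0.1   1.51  0.06  1.12 -1.01]
turn 0.2 dist [ 0.005  -0.0252 -0.0626]
31 3 12 0.1; 32 3 13 0.1
```

View pics/k6.png

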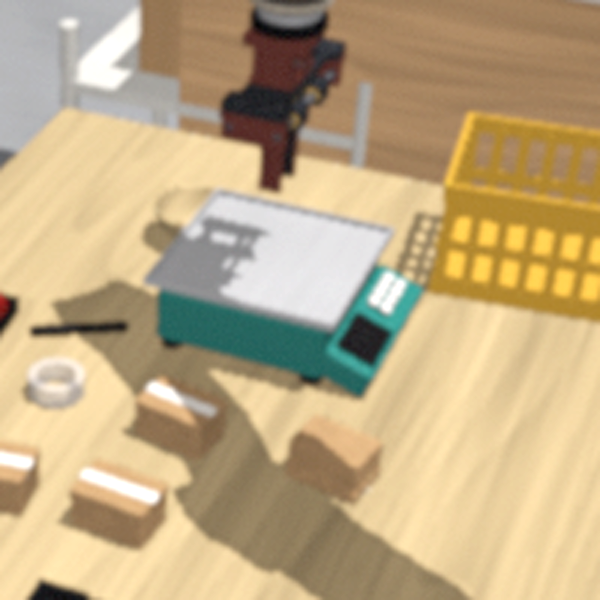

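```bash
python3 -c "
from h import *
q=shot('side');p=shot('top','k7full.png')
a=cv2.resize(q['pixels'][165:245,300:420,::-1],None,fx=5,fy=5,interpolation=cv2.INTER_CUBIC)
b=cv2.resize(p['pixels'][200:300,240:390,::-1],None,fx=4,fy=4,interpolation=cv2.INTER_CUBIC)
cv2.imwrite('pics/k7.png',cv2.convertScaleAbs(a,alpha=1.5))
cv2.imwrite('pics/k8.png',cv2.convertScaleAbs(b,alpha=1.7))
"
```

```text
(no output)
```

View pics/k7.png

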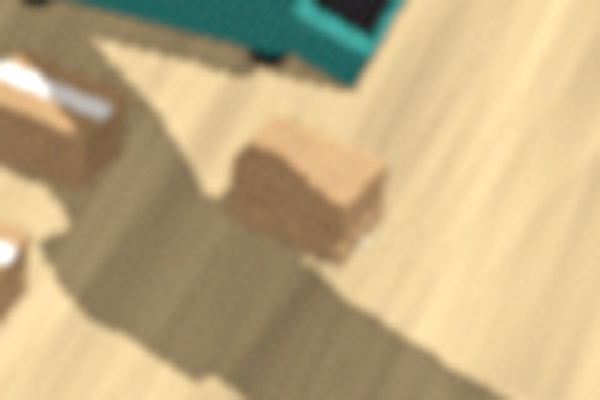

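View pics/k8.png

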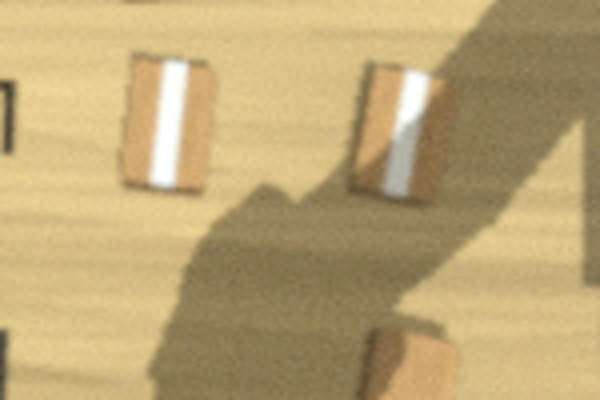

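View pics/k7full.png

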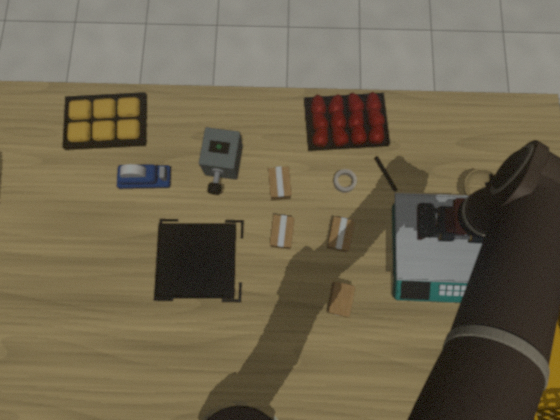

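```bash
python3 -c "
from h import *
q=shot('side');p=shot('top')
a=cv2.resize(q['pixels'][180:230,335:390,::-1],None,fx=10,fy=10,interpolation=cv2.INTER_CUBIC)
b=cv2.resize(p['pixels'][270:330,310:370,::-1],None,fx=10,fy=10,interpolation=cv2.INTER_CUBIC)
cv2.imwrite('pics/l7.png',cv2.convertScaleAbs(a,alpha=1.6))
cv2.imwrite('pics/l8.png',cv2.convertScaleAbs(b,alpha=1.9))
"
```

```text
(no output)
```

View pics/l7.png

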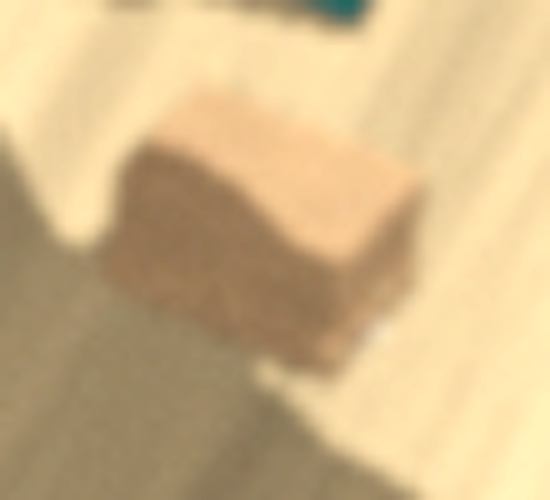

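View pics/l8.png

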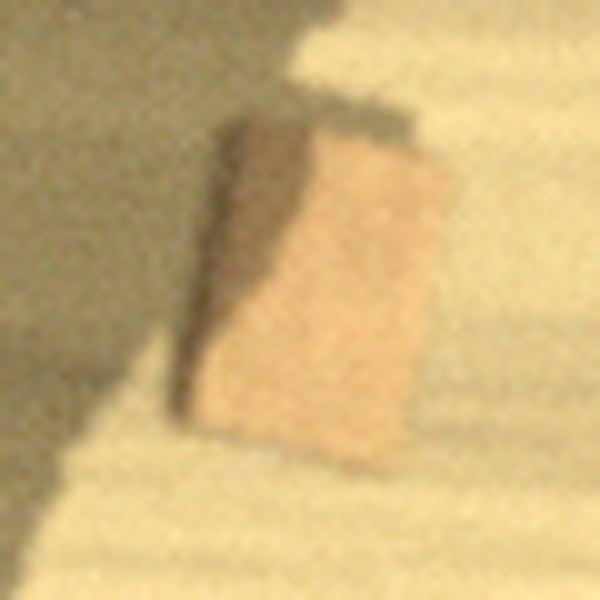

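```bash
python3 -c "
from h import *
p=shot('top');q=shot('side')
c=[at(p,np.array(u)/10+[309.5,269.5],.046) for u in[(240,120),(450,165),(390,465),(190,425)]]
print(np.round(c,4),np.mean(c,0))
for a,b in((0,1),(1,2),(2,3),(3,0)): print(np.linalg.norm(c[a]-c[b]),np.degrees(np.arctan2(*(c[a]-c[b])[1::-1])))
c=[at(q,np.array(u)/10+[335.5,179],.046) for u in[(150,140),(205,90),(420,185),(340,260)]]
print(np.round(c,4),np.mean(c,0))
plan([.394,-.24,.2],-100)
"
```

```text
[[ 0.4093 -0.2162  0.046 ]
 [ 0.3999 -0.2672  0.046 ]
 [ 0.3286 -0.2522  0.046 ]
 [ 0.3365 -0.2043  0.046 ]] [ 0.36858934 -0.23496486  0.046     ]
0.05182787559383523 79.60779391189382
0.07290597669652436 -11.913871531228047
0.04853109188301806 -99.42408174229661
0.07371294501728073 170.67094177757764
[[ 0.4021 -0.235   0.046 ]
 [ 0.395  -0.2644  0.046 ]
 [ 0.3242 -0.2468  0.046 ]
 [ 0.3351 -0.2044  0.046 ]] [ 0.36410132 -0.23764433  0.046     ]
t 15.93 pos [ 0.5108 -0.4309  0.1931] w 0.0302 F [ 0.62 -0.18 -0.32]
[[ 0.001  1.    -0.027]
 [-0.    -0.027 -1.   ]
 [-1.     0.001  0.   ]] j [ 0.7   0.51 -0.1   1.51  0.06  1.12 -1.01]
turn 8.5 dist [-0.1168  0.1909  0.0069]
-2 -30 -47 2.1; -1 -33 -46 2.1; -2 -33 -44 2.1; -2 -36 -44 2.1
```

Emit:
carry_out --targets "-2 -30 -47 2.1; -1 -33 -46 2.1; -2 -33 -44 2.1; -2 -36 -44 2.1; 0 0 0 0" --grip 87

```text
time_s: 16.55
eef_pos: [0.3921, -0.2371, 0.2004]
eef_rot: [1.334, 1.123, -1.334]
force: [0.5, -0.5, 0.2]
grip_width: 0.0767
```

```bash
python3 -c "
from h import *
plan([.393,-.242,.11],-101)
"
```

```text
t 16.55 pos [ 0.3921 -0.2371  0.2004] w 0.0767 F [ 0.51 -0.52  0.24]
[[ 0.     0.985 -0.17 ]
 [-0.    -0.17  -0.985]
 [-1.     0.     0.   ]] j [ 0.57  0.16 -0.15  2.    0.03  0.98 -1.33]
turn 1.2 dist [ 0.0009 -0.0049 -0.0904]
45 1 2 0.6; 45 1 3 0.6
```

Emit:
carry_out --targets "45 1 2 0.6; 45 1 2 0.6; 50 0 0 0; 50 0 0 0; 0 0 0 0"

```text
time_s: 17.18
eef_pos: [0.3932, -0.2438, 0.007]
eef_rot: [1.35, 1.117, -1.355]
force: [-0.3, -0.4, -0.2]
grip_width: 0.0871
```

Emit:
carry_out --targets "0 0 0 0; 0 0 0 0; 0 0 0 0; 0 0 0 0; 0 0 0 0" --grip 30

```text
time_s: 17.8
eef_pos: [0.3965, -0.2442, 0.011]
eef_rot: [1.353, 1.108, -1.349]
force: [-0.0, 4.6, 10.3]
grip_width: 0.0537
```

Emit:
carry_out --targets "-30 0 0 0; -40 0 0 0; -40 0 0 0; -20 0 0 0; 0 0 0 0"

```text
time_s: 18.42
eef_pos: [0.3953, -0.2451, 0.1407]
eef_rot: [1.352, 1.108, -1.351]
force: [-0.7, -0.0, -8.3]
grip_width: 0.0537
```

```bash
cat >> h.py <<'E'
def look(cam,r0,r1,c0,c1,f,k,al=1.7):
    q=shot(cam); a=cv2.resize(q['pixels'][r0:r1,c0:c1,::-1],None,fx=k,fy=k,interpolation=cv2.INTER_CUBIC)
    cv2.imwrite('pics/'+f,cv2.convertScaleAbs(a,alpha=al)); return q
E
python3 -c "
from h import *
st();look('side',120,240,300,440,'m1.png',5)
"
```

```text
t 18.43 pos [ 0.3953 -0.2451  0.1407] w 0.0537 F [-0.68 -0.01 -8.34]
[[ 0.002  0.981 -0.195]
 [-0.001 -0.195 -0.981]
 [-1.     0.002  0.001]] j [ 0.58  0.24 -0.15  2.06  0.05  0.84 -1.36]
```

View pics/m1.png

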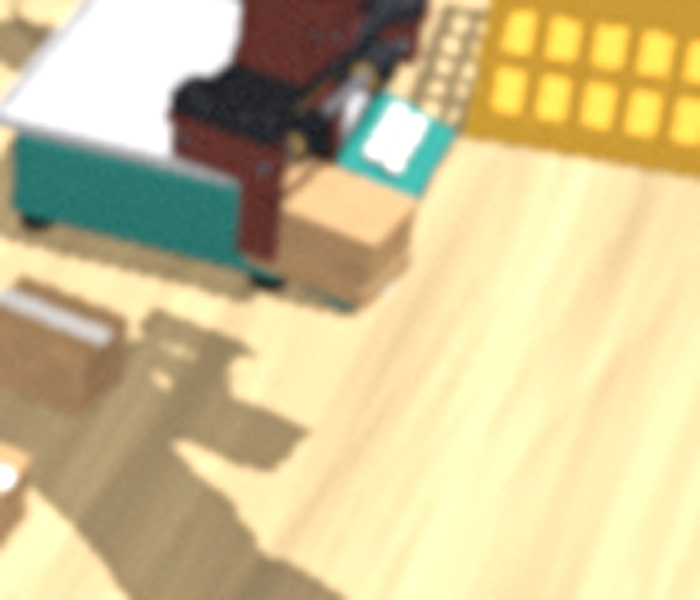

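Emit:
carry_out --targets "40 0 0 0; 40 0 0 0; 40 0 0 0; 9 0 0 0; 0 0 0 0"

```text
time_s: 19.1
eef_pos: [0.3944, -0.2441, 0.0098]
eef_rot: [1.351, 1.113, -1.353]
force: [0.0, 0.9, -7.8]
grip_width: 0.0543
```

Emit:
carry_out --targets "0 0 0 0; 0 0 0 0; 0 0 0 0" --grip 70

```text
time_s: 19.48
eef_pos: [0.3953, -0.245, 0.011]
eef_rot: [1.352, 1.109, -1.352]
force: [-0.6, 0.4, -1.0]
grip_width: 0.0698
```

Emit:
carry_out --targets "-24 10 0 0; 0 0 0 0; 0 0 0 0"

```text
time_s: 19.85
eef_pos: [0.4045, -0.2467, 0.0344]
eef_rot: [1.352, 1.11, -1.352]
force: [-1.0, -0.4, -0.2]
grip_width: 0.0701
```

```bash
python3 -c "
from h import *
st();q=look('side',140,240,310,430,'m2.png',6);print(proj(q,[.405,-.247,.046]))
"
```

```text
t 19.85 pos [ 0.4045 -0.2467  0.0344] w 0.0701 F [-1.02 -0.41 -0.15]
[[-0.     0.981 -0.195]
 [-0.    -0.195 -0.981]
 [-1.    -0.     0.   ]] j [ 0.55  0.43 -0.13  2.12  0.1   0.6  -1.41]
[350.88158066 190.45107112]
```

View pics/m2.png

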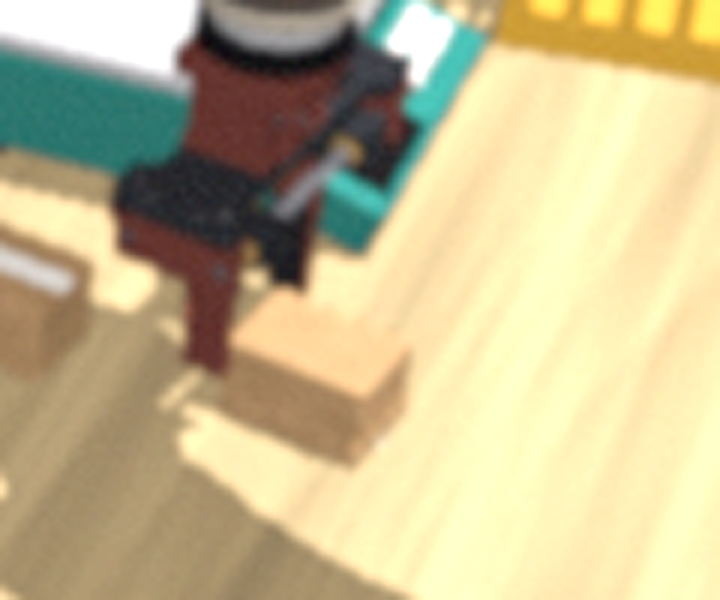

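Emit:
carry_out --targets "0 -5 0 0; 0 0 0 0; 0 0 0 0"

```text
time_s: 20.27
eef_pos: [0.3998, -0.2457, 0.0345]
eef_rot: [1.352, 1.11, -1.352]
force: [-0.0, -1.0, 0.1]
grip_width: 0.0694
```

Emit:
carry_out --targets "0 0 0 0; 0 0 0 0; 0 0 0 0; 0 0 0 0; 0 0 0 0" --grip 30

```text
time_s: 20.9
eef_pos: [0.4001, -0.2457, 0.0347]
eef_rot: [1.352, 1.11, -1.352]
force: [0.2, 0.5, -0.5]
grip_width: 0.0536
```

Emit:
carry_out --targets "-10 0 0 0; -10 -1 0 0; -10 -3 0 0; 0 0 0 0; 0 0 0 0"

```text
time_s: 21.52
eef_pos: [0.3959, -0.245, 0.0647]
eef_rot: [1.352, 1.11, -1.352]
force: [0.0, -0.2, -7.8]
grip_width: 0.0534
```

```bash
python3 -c "
from h import *
st();q=look('side',140,240,310,430,'m3.png',6)
"
```

```text
t 21.52 pos [ 0.3959 -0.245   0.0647] w 0.0534 F [ 0.03 -0.23 -7.8 ]
[[ 0.     0.981 -0.195]
 [-0.    -0.195 -0.981]
 [-1.     0.     0.   ]] j [ 0.57  0.37 -0.14  2.12  0.08  0.66 -1.4 ]
```

View pics/m3.png

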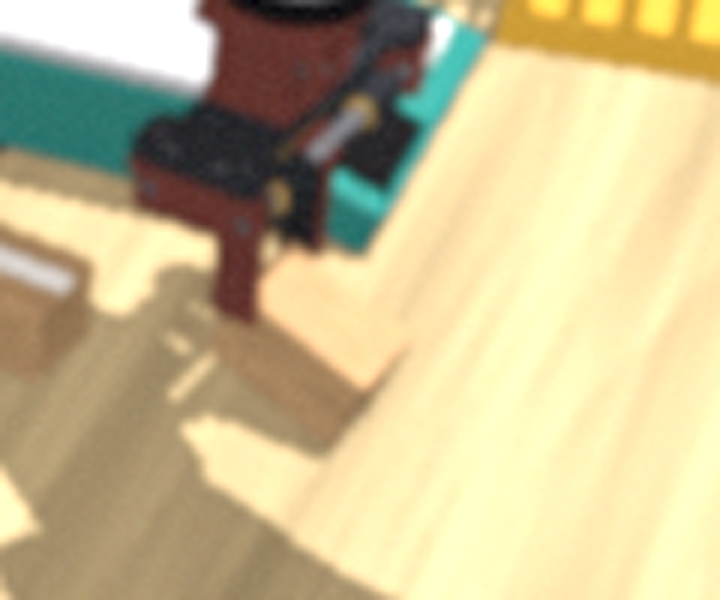

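Emit:
carry_out --targets "-10 -4 0 0; -10 -5 0 0; -10 -5 0 0; -10 -5 0 0; 0 0 0 0"

```text
time_s: 22.2
eef_pos: [0.3774, -0.2416, 0.1057]
eef_rot: [1.352, 1.108, -1.351]
force: [-0.1, 0.4, -7.6]
grip_width: 0.0537
```

```bash
python3 -c "
from h import *
st();q=look('side',140,240,310,430,'m4.png',6)
"
```

```text
t 22.2 pos [ 0.3774 -0.2416  0.1057] w 0.0537 F [-0.12  0.37 -7.56]
[[ 0.001  0.981 -0.195]
 [-0.001 -0.195 -0.981]
 [-1.     0.002  0.001]] j [ 0.59  0.27 -0.15  2.13  0.06  0.74 -1.36]
```

View pics/m4.png

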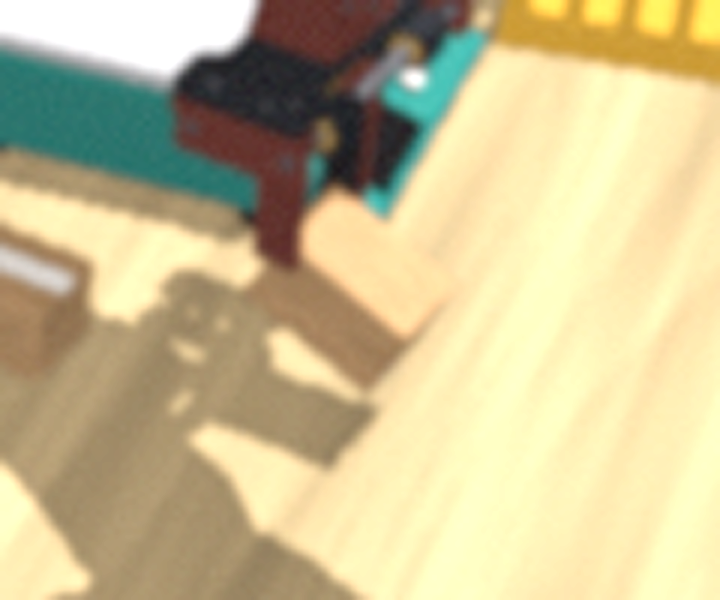

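Emit:
carry_out --targets "-62 0 0 0; 20 0 0 0; 21 0 0 0; 21 0 0 0; 0 0 0 0"

```text
time_s: 22.88
eef_pos: [0.3761, -0.2405, 0.1032]
eef_rot: [1.351, 1.114, -1.354]
force: [-0.3, -0.1, -8.0]
grip_width: 0.0534
```

```bash
python3 -c "
from h import *
st();q=look('side',140,240,310,430,'m5.png',6)
"
```

```text
t 22.88 pos [ 0.3761 -0.2405  0.1032] w 0.0534 F [-0.34 -0.08 -7.99]
[[-0.004  0.981 -0.194]
 [ 0.002 -0.194 -0.981]
 [-1.    -0.004 -0.001]] j [ 0.59  0.28 -0.15  2.13  0.06  0.74 -1.37]
```

View pics/m5.png

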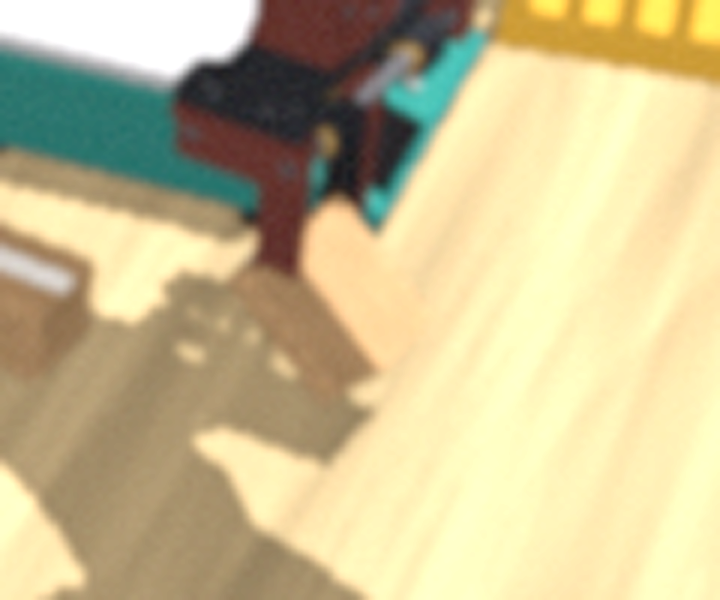

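Emit:
carry_out --targets "-62 0 0 0; 40 0 0 0; -40 0 0 0; 62 0 0 0; 0 0 0 0"

```text
time_s: 23.55
eef_pos: [0.3751, -0.24, 0.1025]
eef_rot: [1.351, 1.116, -1.355]
force: [-1.7, 0.6, -8.1]
grip_width: 0.0538
```

Emit:
carry_out --targets "-62 0 0 0; 40 0 0 0; -40 0 0 0; 62 0 0 0; 0 0 0 0"

```text
time_s: 24.18
eef_pos: [0.3752, -0.2401, 0.1031]
eef_rot: [1.351, 1.116, -1.355]
force: [-1.7, 0.5, -8.7]
grip_width: 0.0532
```

```bash
python3 -c "
from h import *
st();q=look('side',140,240,310,430,'m6.png',6)
"
```

```text
t 24.18 pos [ 0.3752 -0.2401  0.1031] w 0.0532 F [-1.69  0.49 -8.72]
[[-0.005  0.981 -0.194]
 [ 0.003 -0.194 -0.981]
 [-1.    -0.006 -0.002]] j [ 0.6   0.28 -0.16  2.13  0.06  0.75 -1.37]
```

View pics/m6.png

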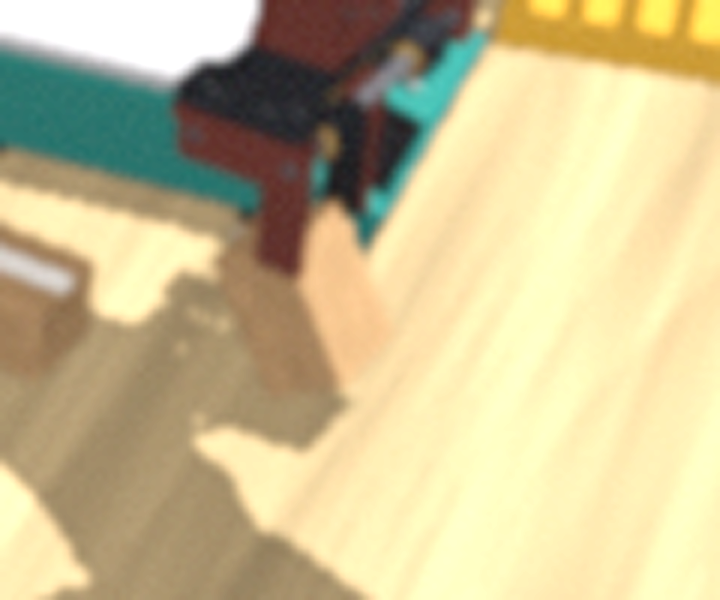

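```bash
python3 -c "
from h import *
plan([.455,-.168,.14],-90)
"
```

```text
t 24.23 pos [ 0.3765 -0.2408  0.1047] w 0.0539 F [ 1.11 -0.22 -7.34]
[[-0.003  0.981 -0.194]
 [ 0.001 -0.194 -0.981]
 [-1.    -0.003 -0.001]] j [ 0.6   0.27 -0.16  2.13  0.06  0.75 -1.37]
turn -11.2 dist [0.0785 0.0728 0.0353]
-18 31 -43 -5.6; -17 36 -40 -5.6
```

Emit:
carry_out --targets "-18 31 -43 -5.6; -17 36 -40 -5.6; 0 0 0 0; 0 0 0 0"

```text
time_s: 24.72
eef_pos: [0.4564, -0.1691, 0.1413]
eef_rot: [1.209, 1.207, -1.209]
force: [0.3, -0.5, -7.9]
grip_width: 0.0533
```

Emit:
carry_out --targets "20 0 0 0; 15 0 0 0; 10 0 0 0; 10 0 0 0; 0 0 0 0"

```text
time_s: 25.35
eef_pos: [0.4553, -0.1688, 0.084]
eef_rot: [1.209, 1.211, -1.21]
force: [-1.2, -0.3, -8.6]
grip_width: 0.0532
```

```bash
python3 -c "
from h import *
st();q=look('side',140,240,280,400,'m7.png',6)
"
```

```text
t 25.35 pos [ 0.4553 -0.1688  0.084 ] w 0.0532 F [-1.19 -0.29 -8.55]
[[-0.002  1.    -0.   ]
 [ 0.    -0.    -1.   ]
 [-1.    -0.002 -0.   ]] j [ 0.44  0.37 -0.23  2.06  0.12  0.73 -1.43]
```

View pics/m7.png

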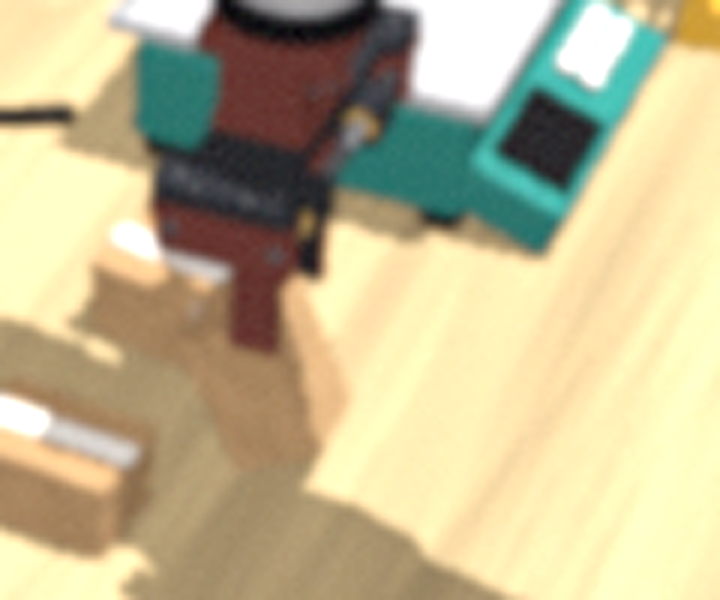

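Almost at the table; press down until contact.

Emit:
carry_out --targets "4 0 0 0; 4 0 0 0; 4 0 0 0; 0 0 0 0"

```text
time_s: 25.9
eef_pos: [0.4637, -0.1698, 0.0786]
eef_rot: [1.213, 1.195, -1.199]
force: [-0.5, 2.1, 35.1]
grip_width: 0.0532
```

Emit:
carry_out --targets "3 0 0 0; 3 0 0 0; 3 0 0 0; 0 0 0 0"

```text
time_s: 26.4
eef_pos: [0.466, -0.1697, 0.0709]
eef_rot: [1.215, 1.191, -1.196]
force: [3.2, 3.9, 42.0]
grip_width: 0.0539
```

```bash
python3 -c "
from h import *
st();q=look('side',140,240,280,400,'m8.png',6)
"
```

```text
t 26.4 pos [ 0.466  -0.1697  0.0709] w 0.0539 F [ 3.2   3.94 42.04]
[[ 0.02   1.     0.001]
 [-0.005  0.001 -1.   ]
 [-1.     0.02   0.005]] j [ 0.43  0.39 -0.22  2.06  0.13  0.68 -1.45]
```

View pics/m8.png

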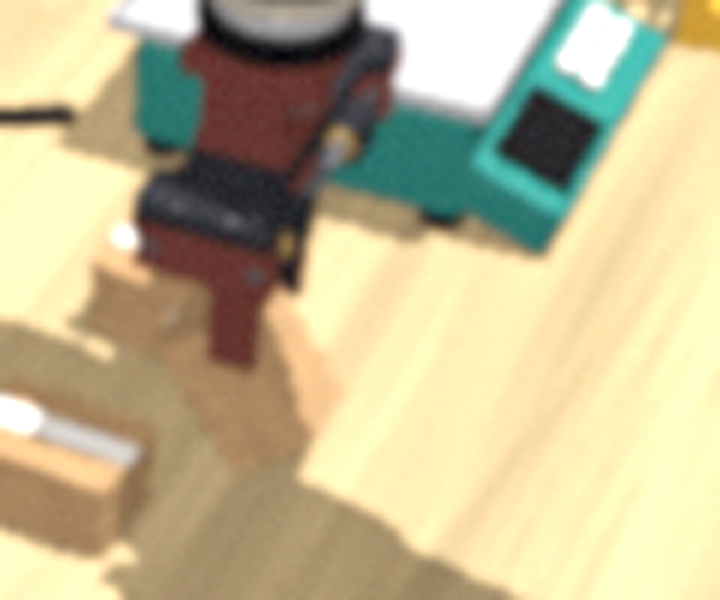

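Emit:
carry_out --targets "-4 0 0 0; -4 -4 0 0; 0 -8 0 0; 0 -8 0 0; 0 0 0 0"

```text
time_s: 27.08
eef_pos: [0.4351, -0.169, 0.0716]
eef_rot: [1.209, 1.209, -1.21]
force: [1.0, 0.0, -1.1]
grip_width: 0.0538
```

```bash
python3 -c "
from h import *
st();q=look('side',140,240,280,400,'m9.png',6)
"
```

```text
t 27.07 pos [ 0.4351 -0.169   0.0716] w 0.0538 F [ 1.01  0.03 -1.1 ]
[[-0.001  1.    -0.001]
 [-0.    -0.001 -1.   ]
 [-1.    -0.001  0.   ]] j [ 0.45  0.36 -0.23  2.11  0.13  0.68 -1.43]
```

View pics/m9.png

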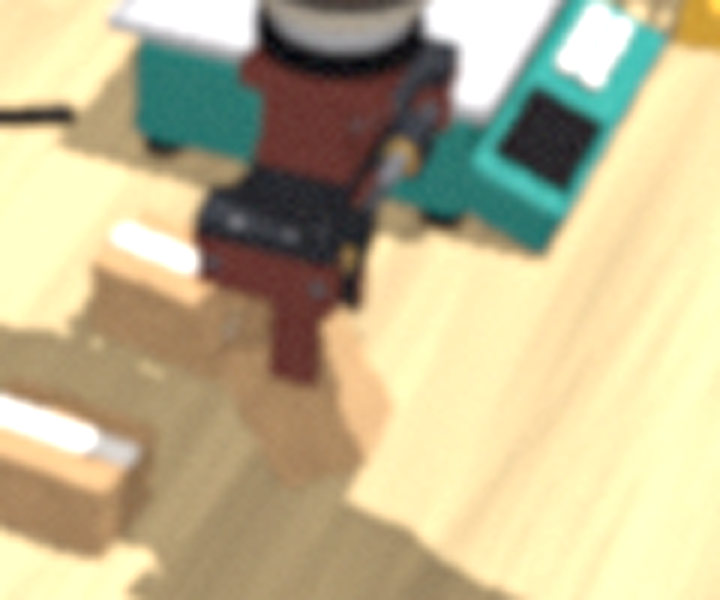

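Emit:
carry_out --targets "2 -8 0 0; 1 -8 0 0; 2 -8 0 0; 2 -6 0 0; 0 0 0 0"

```text
time_s: 27.75
eef_pos: [0.4053, -0.1689, 0.065]
eef_rot: [1.209, 1.209, -1.21]
force: [-2.4, 0.0, 7.6]
grip_width: 0.0538
```

```bash
python3 -c "
from h import *
st();q=look('side',140,240,280,400,'m10.png',6)
"
```

```text
t 27.75 pos [ 0.4053 -0.1689  0.065 ] w 0.0538 F [-2.36  0.04  7.59]
[[-0.  1. -0.]
 [-0. -0. -1.]
 [-1. -0.  0.]] j [ 0.48  0.34 -0.23  2.18  0.12  0.64 -1.41]
```

View pics/m10.png

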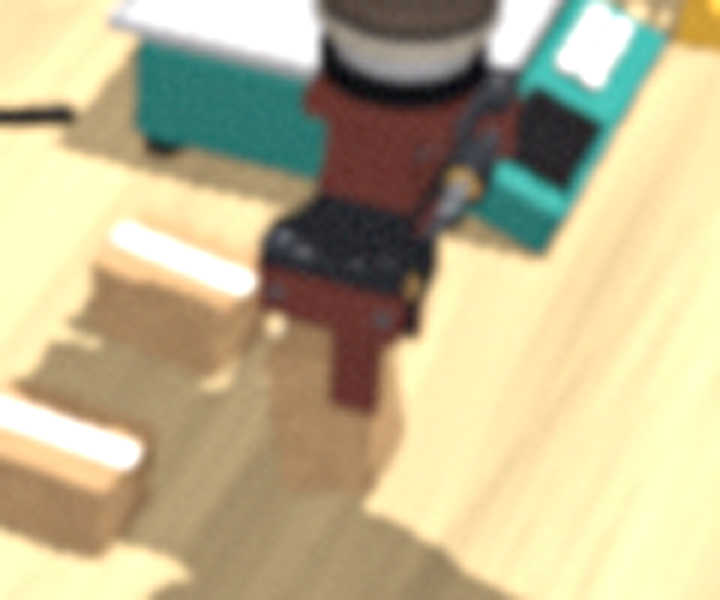

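Emit:
carry_out --targets "2 -4 0 0; 2 0 0 0; 0 0 0 0"

```text
time_s: 28.18
eef_pos: [0.3997, -0.1688, 0.0613]
eef_rot: [1.208, 1.212, -1.212]
force: [-9.3, 1.9, 20.3]
grip_width: 0.0539
```

Emit:
carry_out --targets "0 0 0 0; 0 0 0 0; 0 0 0 0" --grip 70

```text
time_s: 28.55
eef_pos: [0.4017, -0.1688, 0.0605]
eef_rot: [1.209, 1.209, -1.21]
force: [0.6, -0.3, 0.3]
grip_width: 0.0699
```

```bash
python3 -c "
from h import *
st();q=look('side',140,240,280,400,'m11.png',6)
"
```

```text
t 28.55 pos [ 0.4017 -0.1688  0.0605] w 0.0699 F [ 0.59 -0.32  0.25]
[[-0.  1. -0.]
 [ 0. -0. -1.]
 [-1. -0. -0.]] j [ 0.48  0.34 -0.23  2.19  0.13  0.63 -1.41]
```

View pics/m11.png

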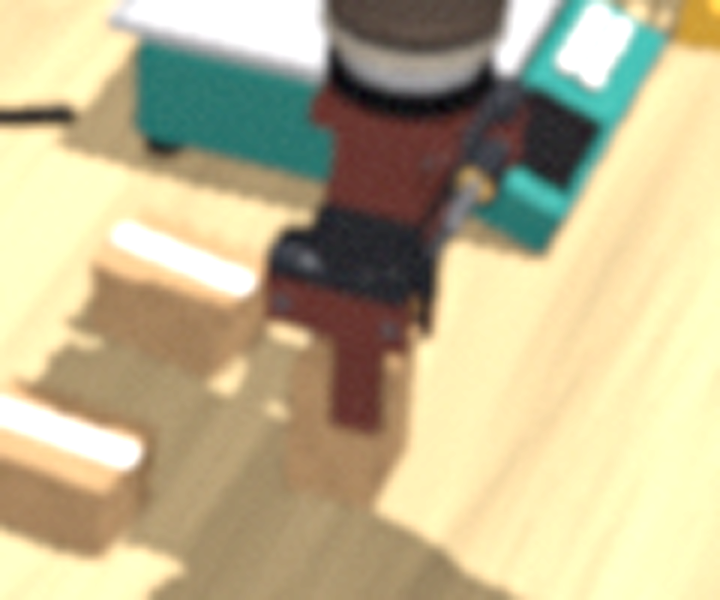

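Emit:
carry_out --targets "6 5 0 0; 6 5 0 0; 0 0 0 0"

```text
time_s: 28.98
eef_pos: [0.412, -0.1685, 0.0479]
eef_rot: [1.209, 1.21, -1.209]
force: [-0.5, 0.9, 0.0]
grip_width: 0.0704
```

Emit:
carry_out --targets "0 0 0 0; 0 0 0 0; 0 0 0 0; 0 0 0 0; 0 0 0 0" --grip 30

```text
time_s: 29.6
eef_pos: [0.4118, -0.1688, 0.0487]
eef_rot: [1.209, 1.209, -1.209]
force: [-0.5, 0.9, -0.1]
grip_width: 0.054
```

Emit:
carry_out --targets "-15 0 0 0; -5 20 0 0; 0 20 -2 0; 0 20 -2 0; 0 0 0 0"

```text
time_s: 30.22
eef_pos: [0.473, -0.1644, 0.069]
eef_rot: [1.209, 1.209, -1.208]
force: [-0.5, -0.9, -7.0]
grip_width: 0.0537
```

```bash
python3 -c "
from h import *
st();q=look('side',140,240,280,400,'m12.png',6)
"
```

```text
t 30.23 pos [ 0.473  -0.1644  0.069 ] w 0.0537 F [-0.53 -0.94 -7.03]
[[ 0.001  1.     0.001]
 [ 0.     0.001 -1.   ]
 [-1.     0.001 -0.   ]] j [ 0.42  0.41 -0.22  2.03  0.14  0.71 -1.46]
```

View pics/m12.png

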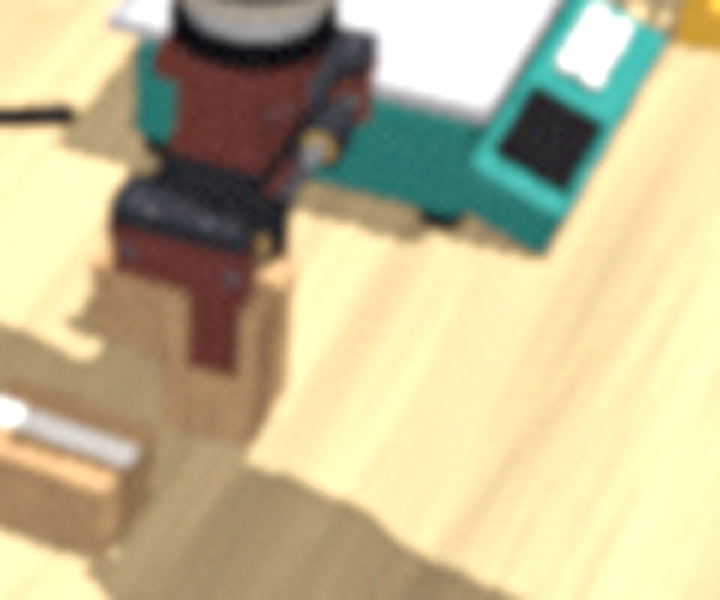

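Emit:
carry_out --targets "10 0 0 0; 10 0 0 0; 0 0 0 0; 0 0 0 0"

```text
time_s: 30.78
eef_pos: [0.4713, -0.1648, 0.0481]
eef_rot: [1.209, 1.21, -1.21]
force: [0.2, -0.2, -7.4]
grip_width: 0.0538
```

Emit:
carry_out --targets "0 0 0 0; 0 0 0 0; 0 0 0 0" --grip 64

```text
time_s: 31.15
eef_pos: [0.4724, -0.165, 0.0491]
eef_rot: [1.21, 1.208, -1.209]
force: [-0.2, 0.0, 0.2]
grip_width: 0.0641
```

Emit:
carry_out --targets "-30 0 0 0; -30 0 0 0; 0 30 0 0; 0 25 0 0; 0 0 0 0"

```text
time_s: 31.78
eef_pos: [0.5284, -0.1645, 0.1088]
eef_rot: [1.209, 1.209, -1.208]
force: [-0.1, 0.3, -0.3]
grip_width: 0.0641
```

Emit:
carry_out --targets "0 0 0 0; 0 0 0 0; 0 0 0 0; 0 0 0 0" --grip 0

```text
time_s: 32.28
eef_pos: [0.5266, -0.165, 0.1087]
eef_rot: [1.209, 1.209, -1.21]
force: [-0.2, -0.8, -1.0]
grip_width: 0.0274
```

```bash
python3 -c "
from h import *
st();q=look('side',140,240,280,400,'m13.png',6)
"
```

```text
t 32.27 pos [ 0.5266 -0.165   0.1087] w 0.0274 F [-0.15 -0.78 -1.05]
[[ 0.  1. -0.]
 [-0. -0. -1.]
 [-1.  0.  0.]] j [ 0.39  0.43 -0.23  1.88  0.13  0.85 -1.47]
```

View pics/m13.png

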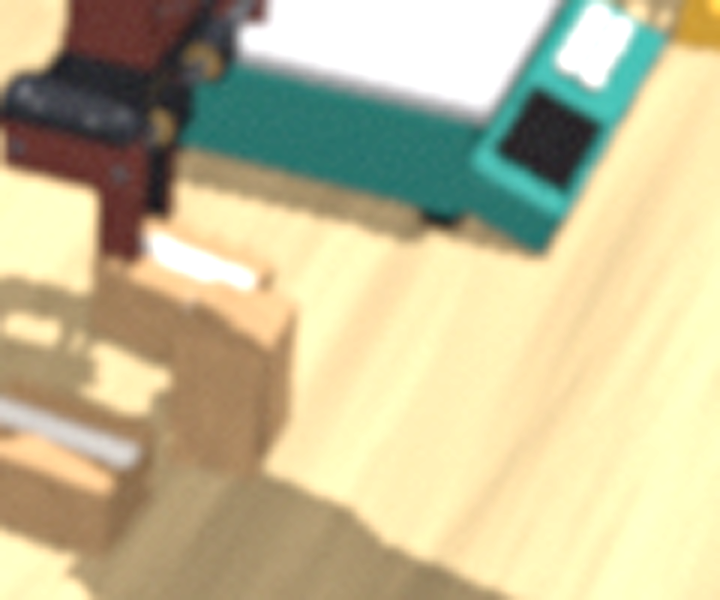

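Emit:
carry_out --targets "20 0 0 0; 24 0 0 0; 8 0 0 0; 0 0 0 0"

```text
time_s: 32.83
eef_pos: [0.5266, -0.1648, 0.0564]
eef_rot: [1.209, 1.21, -1.21]
force: [0.3, 0.4, 0.3]
grip_width: 0.0003
```

Emit:
carry_out --targets "0 -10 0 0; 0 -10 0 0; 0 -8 0 0; 0 -8 0 0; 0 -8 0 0"

```text
time_s: 33.45
eef_pos: [0.4852, -0.1653, 0.0587]
eef_rot: [1.211, 1.203, -1.205]
force: [3.7, -0.3, 4.4]
grip_width: 0.0001
```

```bash
python3 -c "
from h import *
st();q=look('side',140,240,280,400,'m14.png',6)
"
```

```text
t 33.45 pos [ 0.4852 -0.1653  0.0587] w 0.0001 F [ 3.7  -0.26  4.41]
[[ 0.006  1.    -0.   ]
 [-0.001 -0.    -1.   ]
 [-1.     0.006  0.001]] j [ 0.41  0.44 -0.22  2.02  0.15  0.69 -1.47]
```

View pics/m14.png

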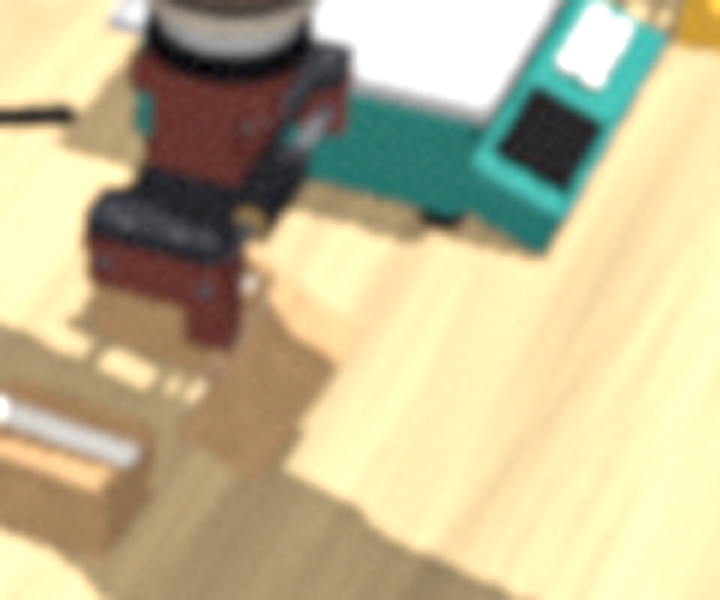

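Tipping as wanted; keep going.

Emit:
carry_out --targets "0 -8 0 0; 0 -8 0 0; 0 -8 0 0; 0 -8 0 0; 0 0 0 0"

```text
time_s: 34.12
eef_pos: [0.4502, -0.1649, 0.0566]
eef_rot: [1.209, 1.209, -1.21]
force: [0.8, 0.3, 0.2]
grip_width: 0.0001
```

```bash
python3 -c "
from h import *
st();q=look('side',140,240,280,400,'m15.png',6)
"
```

```text
t 34.12 pos [ 0.4502 -0.1649  0.0566] w 0.0001 F [0.85 0.26 0.15]
[[-0.     1.    -0.001]
 [-0.    -0.001 -1.   ]
 [-1.    -0.     0.   ]] j [ 0.43  0.4  -0.23  2.09  0.14  0.66 -1.46]
```

View pics/m15.png

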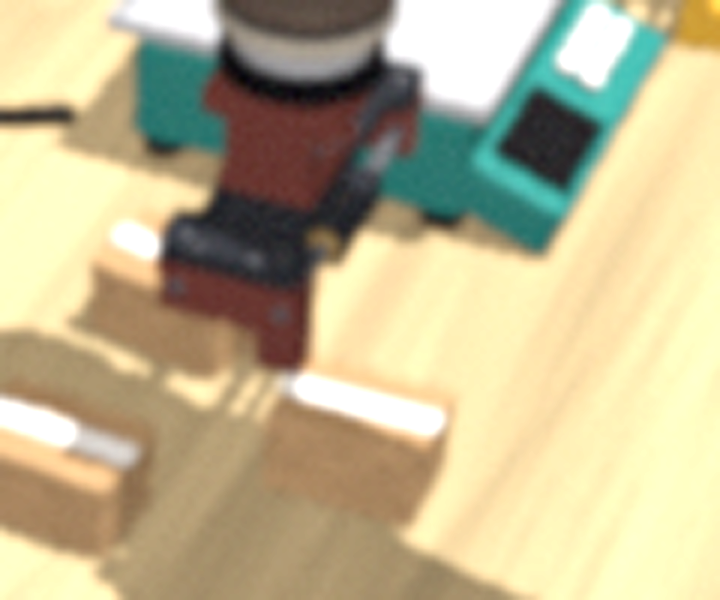

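Emit:
carry_out --targets "-50 0 0 0; -50 0 0 0; 0 0 0 0; 0 0 0 0" --grip 87

```text
time_s: 34.67
eef_pos: [0.4507, -0.1648, 0.1563]
eef_rot: [1.209, 1.209, -1.209]
force: [-0.5, 0.4, -0.2]
grip_width: 0.0369
```

```bash
python3 -c "
from h import *
q=shot('side');print(*seg(q,(288,378),(443,424),6,(280,140),(1,-1)));look('top',200,320,240,380,'n1.png',5)
plan([.40,-.165,.12],-90)
"
```

```text
[ 0.4056 -0.1689  0.046 ] len 0.0782 yaw -1.8
t 34.77 pos [ 0.4501 -0.1646  0.1554] w 0.0448 F [ 0.68  0.4  -0.25]
[[-0.002  1.    -0.   ]
 [ 0.001 -0.    -1.   ]
 [-1.    -0.002 -0.001]] j [ 0.47  0.26 -0.25  2.    0.08  0.89 -1.4 ]
turn -0.0 dist [-0.0501 -0.0004 -0.0354]
35.5 -50 0.4 -0
```

View pics/n1.png

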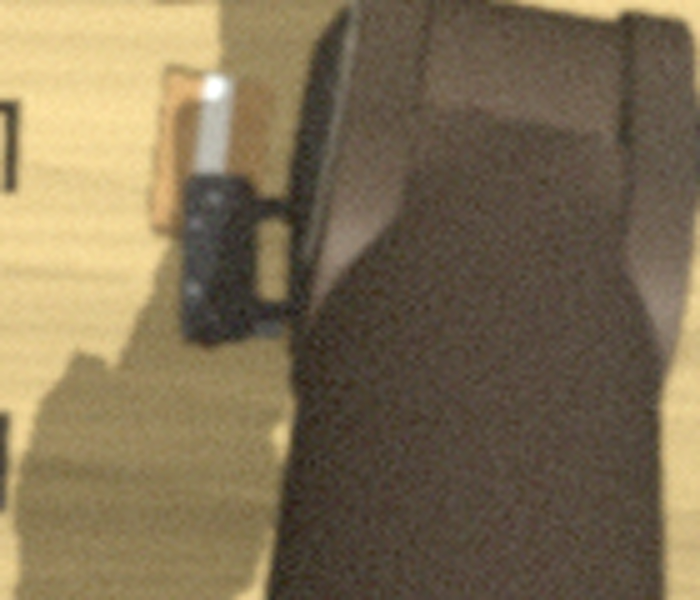

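Emit:
carry_out --targets "35 -45 2 1; 50 0 0 0; 58 0 0 0; 0 0 0 0; 0 0 0 0"

```text
time_s: 35.4
eef_pos: [0.4062, -0.1667, 0.0144]
eef_rot: [1.222, 1.201, -1.222]
force: [-0.1, -0.4, 0.4]
grip_width: 0.0867
```

Emit:
carry_out --targets "0 0 0 0; 0 0 0 0; 0 0 0 0; 0 0 0 0; 0 0 0 0" --grip 30

```text
time_s: 36.02
eef_pos: [0.4065, -0.1661, 0.0144]
eef_rot: [1.222, 1.201, -1.22]
force: [-0.4, 3.3, 9.4]
grip_width: 0.0539
```

Emit:
carry_out --targets "-40 0 0 0; -50 0 0 0; -50 0 0 0; -40 0 0 0; 0 0 0 0"

```text
time_s: 36.65
eef_pos: [0.4068, -0.1673, 0.1954]
eef_rot: [1.223, 1.196, -1.22]
force: [0.8, -0.1, -8.7]
grip_width: 0.0538
```

```bash
python3 -c "
from h import *
plan([.515,-.461,.19],-91,n=7)
look('side',50,250,250,450,'n2.png',3)
"
```

```text
t 36.65 pos [ 0.4068 -0.1673  0.1954] w 0.0538 F [ 0.78 -0.08 -8.68]
[[ 0.004  1.    -0.018]
 [-0.002 -0.018 -1.   ]
 [-1.     0.004  0.002]] j [ 0.53  0.14 -0.27  2.04  0.05  0.96 -1.36]
turn -0.0 dist [ 0.1082 -0.2937 -0.0054]
1 16 42 -0; 1 16 41 -0; 1 17 42 -0; 1 16 42 -0; 1 16 41 -0
0 16 42 -0; 1 16 42 -0
```

View pics/n2.png

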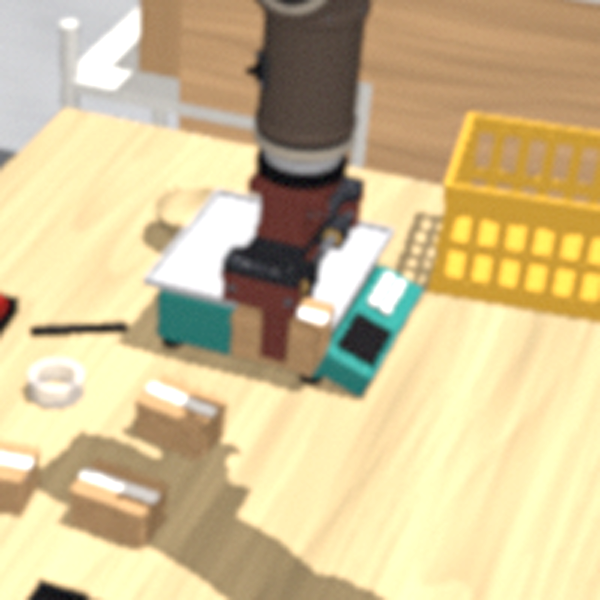

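Emit:
carry_out --targets "0 16 42 0; 0 16 41 0; 0 17 42 0; 0 16 42 0; 0 16 41 0"

```text
time_s: 37.33
eef_pos: [0.482, -0.3765, 0.1893]
eef_rot: [1.222, 1.207, -1.224]
force: [1.5, 0.5, -8.1]
grip_width: 0.054
```

Emit:
carry_out --targets "0 16 42 0; 0 16 42 0; 30 0 0 0; 30 0 0 0; 0 0 0 0"

```text
time_s: 37.95
eef_pos: [0.5104, -0.458, 0.1265]
eef_rot: [1.223, 1.213, -1.225]
force: [-0.1, 0.0, -6.9]
grip_width: 0.0541
```

```bash
python3 -c "
from h import *
plan([.515,-.461,.102])
look('side',50,250,250,450,'n3.png',3)
"
```

```text
t 37.95 pos [ 0.5104 -0.458   0.1265] w 0.0541 F [-0.08  0.03 -6.89]
[[-0.009  1.    -0.017]
 [ 0.007 -0.017 -1.   ]
 [-1.    -0.01  -0.007]] j [ 0.74  0.61 -0.12  1.51  0.08  1.04 -0.99]
turn 0 dist [ 0.0046 -0.003  -0.0245]
24.5 4.9 3.1 0
```

View pics/n3.png

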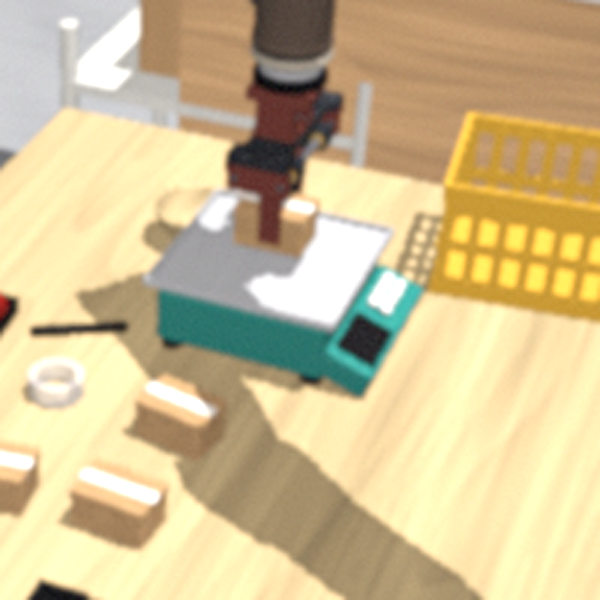

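Emit:
carry_out --targets "12 2 2 0; 11 2 0 0; 3 0 0 0; 0 0 0 0; 0 0 0 0"

```text
time_s: 38.62
eef_pos: [0.5179, -0.4631, 0.1082]
eef_rot: [1.222, 1.2, -1.222]
force: [-0.4, -0.2, -8.9]
grip_width: 0.0539
```

Emit:
carry_out --targets "0 0 0 0; 0 0 0 0; 0 0 0 0; 0 0 0 0" --grip 72

```text
time_s: 39.12
eef_pos: [0.5179, -0.463, 0.1081]
eef_rot: [1.222, 1.2, -1.222]
force: [-0.2, -0.2, 0.1]
grip_width: 0.0722
```

Emit:
carry_out --targets "-40 0 0 0; -50 0 0 0; 0 0 -60 0; 0 0 -60 0; 0 0 -60 0"

```text
time_s: 39.75
eef_pos: [0.5208, -0.2811, 0.198]
eef_rot: [1.223, 1.2, -1.222]
force: [0.4, -0.6, 0.6]
grip_width: 0.0721
```

```bash
python3 -c "
from h import *
st();q=look('side',50,250,240,440,'n4.png',3)
p=look('top',160,310,230,430,'n5.png',4)
print('pan centre px',proj(p,[.515,-.461,.086]))
"
```

```text
t 39.75 pos [ 0.5208 -0.2811  0.198 ] w 0.0721 F [ 0.41 -0.59  0.57]
[[ 0.001  1.    -0.018]
 [-0.    -0.018 -1.   ]
 [-1.     0.001  0.   ]] j [ 0.55  0.38 -0.18  1.7   0.08  1.06 -1.24]
pan centre px [438.03359833 238.8337549 ]
```

View pics/n4.png

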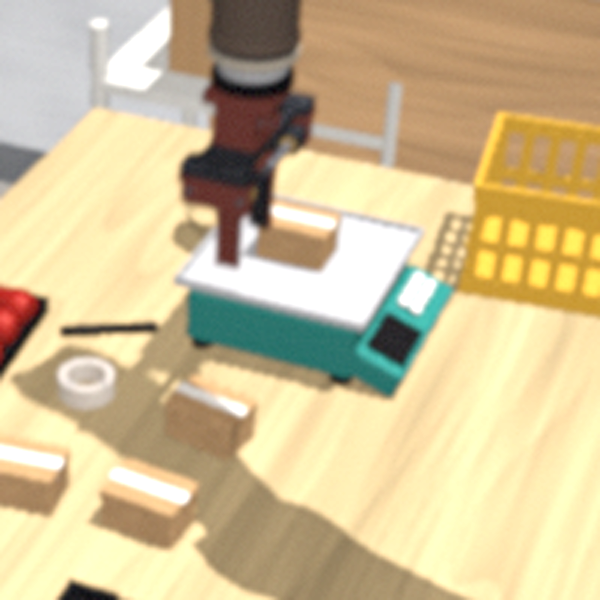

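View pics/n5.png

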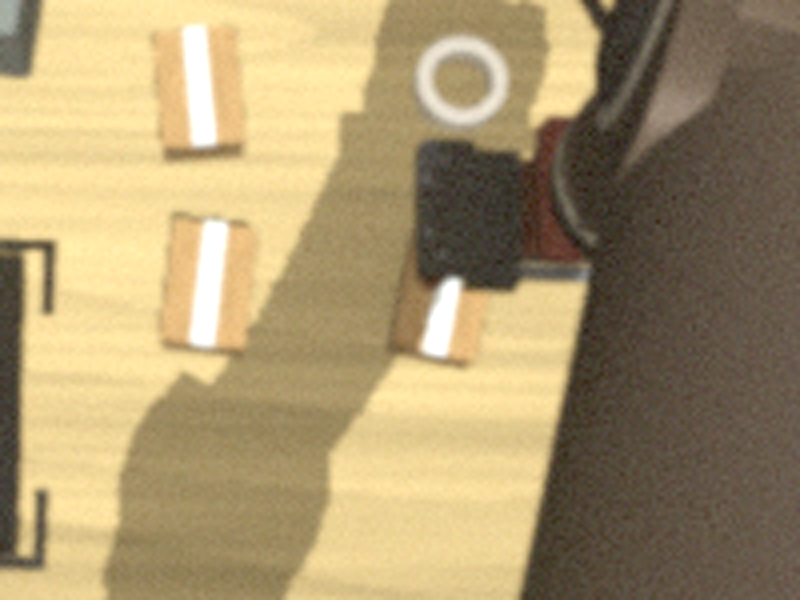

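```bash
python3 -c "
from h import *
q=shot('side');p=shot('top');print(*seg(q,(174,384),(250,411),3,(240,50),(1,-1)));print(*seg(p,(450,280),(432,355),4,(230,160)))
u,v=[at(q,np.array(w)/3+[240,50]+[1,-1],.046) for w in((174,384),(250,411))];print(u,v)
plan([.527,-.238,.12],-99)
"
```

```text
[ 0.5269 -0.2407  0.046 ] len 0.0868 yaw -7.1
[ 0.5135 -0.233   0.046 ] len 0.0487 yaw -13.4
[ 0.5699304  -0.24611941  0.046     ] [ 0.48377957 -0.23533906  0.046     ]
t 39.95 pos [ 0.5214 -0.2819  0.1983] w 0.0717 F [-0.77 -1.39 -0.73]
[[ 0.001  1.    -0.015]
 [-0.001 -0.015 -1.   ]
 [-1.     0.001  0.001]] j [ 0.55  0.39 -0.18  1.7   0.08  1.06 -1.24]
turn 8.1 dist [ 0.0056  0.0439 -0.0783]
39 2 -22 4.1; 39 1 -22 4.1
```

Emit:
carry_out --targets "39 2 -22 4.1; 39 1 -22 4.1; 51 0 0 0; 51 0 0 0; 0 0 0 0" --grip 87

```text
time_s: 40.58
eef_pos: [0.523, -0.2398, 0.0141]
eef_rot: [1.326, 1.134, -1.333]
force: [-0.1, -0.4, 0.0]
grip_width: 0.0873
```

Emit:
carry_out --targets "0 0 0 0; 0 0 0 0; 0 0 0 0; 0 0 0 0; 0 0 0 0" --grip 30

```text
time_s: 41.2
eef_pos: [0.5271, -0.2388, 0.019]
eef_rot: [1.327, 1.128, -1.325]
force: [-1.0, 2.3, 7.7]
grip_width: 0.0538
```

Emit:
carry_out --targets "-40 0 0 0; -50 0 0 0; -50 0 0 0; 0 0 0 0; 0 0 0 0"

```text
time_s: 41.82
eef_pos: [0.5253, -0.239, 0.1569]
eef_rot: [1.326, 1.13, -1.328]
force: [-0.3, -0.4, -3.4]
grip_width: 0.0542
```

```bash
python3 -c "
from h import *
plan([.502,.083,.16],-89)
"
```

```text
t 41.83 pos [ 0.5253 -0.239   0.1569] w 0.0542 F [-0.25 -0.43 -3.38]
[[-0.001  0.987 -0.16 ]
 [ 0.    -0.16  -0.987]
 [-1.    -0.001  0.   ]] j [ 0.47  0.4  -0.16  1.78  0.08  0.97 -1.46]
turn -10.2 dist [-0.0233  0.322   0.0031]
-1 -12 -52 -1.7; -0 -11 -53 -1.7; -1 -10 -53 -1.7; -0 -7 -53 -1.7; -1 -6 -54 -1.7
-0 -5 -53 -1.7
```

```bash
python3 -c "
from h import *
p=shot('top');q=shot('side')
c=[at(p,np.array(u)/2.8+[85,140],.016) for u in[(210,236),(421,233),(420,440),(196,447)]];print(np.round(c,3),np.mean(c,0))
c=[at(q,np.array(u)/2.8+[151,169],.016) for u in[(318,215),(505,265),(437,408),(238,350)]];print(np.round(c,3),np.mean(c,0))
"
```

```text
[[0.544 0.227 0.016]
 [0.553 0.033 0.016]
 [0.366 0.025 0.016]
 [0.354 0.223 0.016]] [0.45403021 0.12703699 0.016     ]
[[0.548 0.039 0.016]
 [0.362 0.029 0.016]
 [0.356 0.208 0.016]
 [0.537 0.22  0.016]] [0.4508222  0.12413632 0.016     ]
```

Emit:
carry_out --targets "-2 -12 -52 -1.7; 0 -11 -53 -1.7; -1 -10 -53 -1.7; 0 -7 -53 -1.7; -1 -6 -54 -1.7"

```text
time_s: 42.55
eef_pos: [0.506, 0.0309, 0.1601]
eef_rot: [1.216, 1.206, -1.22]
force: [-0.2, -0.9, -2.4]
grip_width: 0.0537
```

Emit:
carry_out --targets "0 -5 -53 -1.7; 0 0 0 0; 0 0 0 0"

```text
time_s: 42.92
eef_pos: [0.5022, 0.0819, 0.1604]
eef_rot: [1.195, 1.219, -1.198]
force: [-0.0, -0.7, -2.9]
grip_width: 0.0539
```

```bash
python3 -c "
from h import *
plan([.501,.084,.05],-89)
look('side',150,380,180,410,'o1.png',2.6)
"
```

```text
t 42.92 pos [0.5022 0.0819 0.1604] w 0.0539 F [-0.02 -0.66 -2.86]
[[-0.002  1.     0.018]
 [-0.001  0.018 -1.   ]
 [-1.    -0.002  0.001]] j [ 0.02  0.31 -0.34  1.93  0.13  0.93 -1.93]
turn 0.0 dist [-0.0012  0.0021 -0.1104]
55 -0 -1 0; 55 -1 -1 0
```

View pics/o1.png

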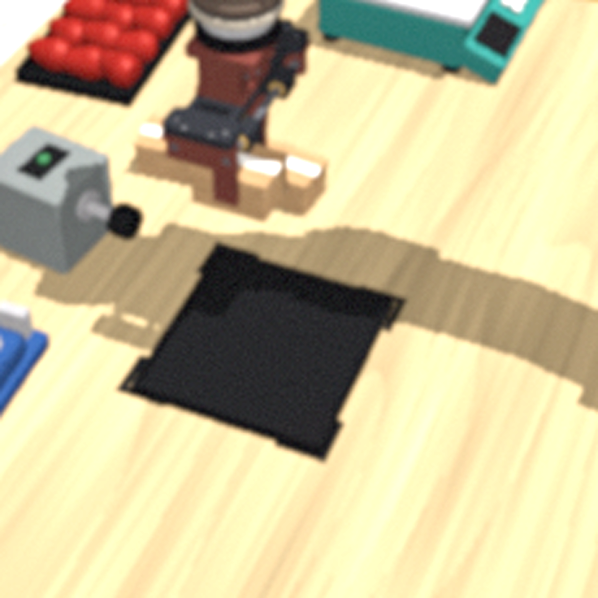

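Emit:
carry_out --targets "50 -2 -2 -1; 50 -2 -1 0; 25 0 0 0; 12 0 0 0; 0 0 0 0"

```text
time_s: 43.6
eef_pos: [0.499, 0.0843, 0.0243]
eef_rot: [1.184, 1.225, -1.186]
force: [0.3, -0.5, -1.6]
grip_width: 0.0539
```

Emit:
carry_out --targets "0 0 0 0; 0 0 0 0; 0 0 0 0; 0 0 0 0" --grip 66

```text
time_s: 44.1
eef_pos: [0.499, 0.0854, 0.025]
eef_rot: [1.184, 1.225, -1.183]
force: [-0.3, 0.6, 0.4]
grip_width: 0.066
```

Emit:
carry_out --targets "-40 0 0 0; -50 0 0 0; -50 0 0 0; 0 0 62 0; 0 0 62 0"

```text
time_s: 44.72
eef_pos: [0.5036, -0.0394, 0.1658]
eef_rot: [1.183, 1.224, -1.18]
force: [1.5, -0.9, 0.5]
grip_width: 0.0663
```

```bash
python3 -c "
from h import *
st()
look('side',130,360,180,410,'o2.png',2.6)
look('top',160,310,130,330,'o3.png',4)
"
```

```text
t 44.73 pos [ 0.5036 -0.0394  0.1658] w 0.0663 F [ 1.51 -0.93  0.55]
[[ 0.003  0.999  0.037]
 [-0.     0.037 -0.999]
 [-1.     0.002  0.   ]] j [ 0.23  0.29 -0.3   1.94  0.1   0.93 -1.65]
```

View pics/o2.png

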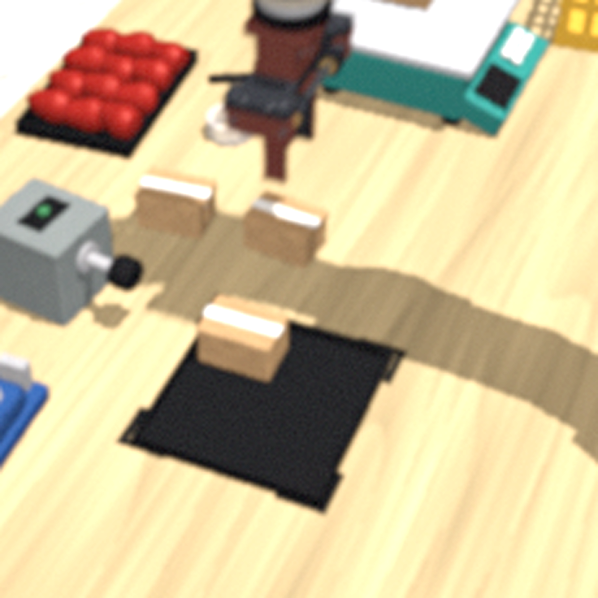

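View pics/o3.png

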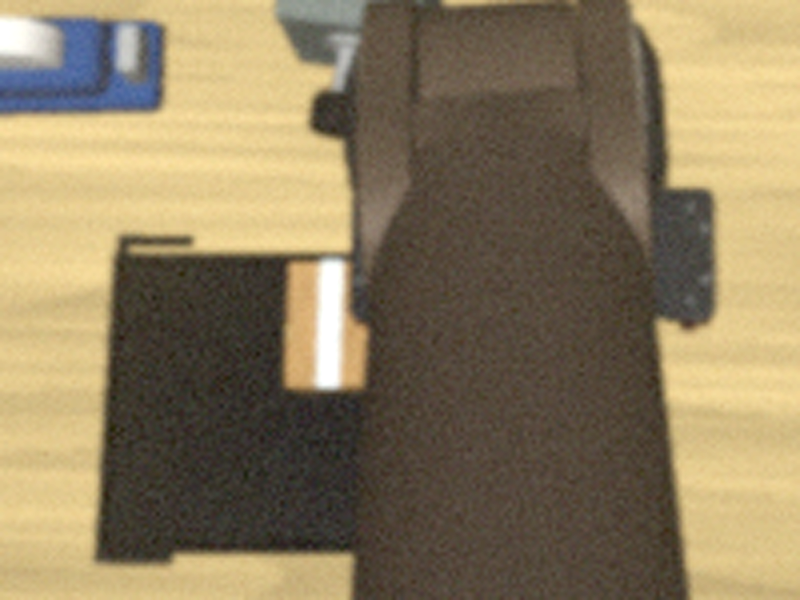

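```bash
python3 -c "
from h import *
q=shot('side');p=shot('top');print(*seg(q,(252,202),(325,224),2.6,(180,130),(1,-1)));print(*seg(p,(214,220),(203,346),4,(230,160)))
plan([.529,-.088,.12],-93)
"
```

```text
[ 0.5256 -0.0905  0.046 ] len 0.0864 yaw -1.1
[ 0.5313 -0.0879  0.046 ] len 0.0801 yaw -3.4
t 44.92 pos [ 0.5029 -0.0397  0.1647] w 0.0659 F [ 1.07  0.12 -0.36]
[[ 0.     1.     0.032]
 [-0.     0.032 -1.   ]
 [-1.     0.     0.   ]] j [ 0.23  0.29 -0.3   1.94  0.1   0.93 -1.66]
turn 4.8 dist [ 0.0261 -0.0483 -0.0447]
22 12 25 2.4; 23 14 24 2.4
```

Emit:
carry_out --targets "22 12 25 2.4; 23 13 25 2.4; 51 0 0 0; 51 0 0 0; 0 0 0 0" --grip 87

```text
time_s: 45.55
eef_pos: [0.5259, -0.0858, 0.0145]
eef_rot: [1.241, 1.194, -1.248]
force: [-0.4, 0.8, 0.5]
grip_width: 0.0874
```

Emit:
carry_out --targets "0 0 0 0; 0 0 0 0; 0 0 0 0; 0 0 0 0; 0 0 0 0" --grip 30

```text
time_s: 46.18
eef_pos: [0.5296, -0.0882, 0.0189]
eef_rot: [1.246, 1.184, -1.244]
force: [-1.0, 0.4, 8.1]
grip_width: 0.0541
```

Emit:
carry_out --targets "-40 0 0 0; -50 0 0 0; -50 0 0 0; 0 0 0 0; 0 0 0 0"

```text
time_s: 46.8
eef_pos: [0.528, -0.0883, 0.157]
eef_rot: [1.245, 1.186, -1.246]
force: [0.8, -1.2, -2.2]
grip_width: 0.0545
```

```bash
python3 -c "
from h import *
plan([.412,.083,.16],-88)
"
```

```text
t 46.8 pos [ 0.528  -0.0883  0.157 ] w 0.0545 F [ 0.78 -1.21 -2.2 ]
[[-0.001  0.999 -0.049]
 [-0.    -0.049 -0.999]
 [-1.    -0.001  0.   ]] j [ 0.28  0.34 -0.26  1.87  0.11  0.94 -1.65]
turn -4.8 dist [-0.116   0.1713  0.003 ]
-1 -31 -41 -1.2; -0 -30 -42 -1.2; -1 -30 -43 -1.2; -1 -28 -43 -1.2
```

Emit:
carry_out --targets "-1 -31 -41 -1.2; 0 -30 -42 -1.2; -1 -30 -43 -1.2; -1 -28 -43 -1.2; 0 0 0 0"

```text
time_s: 47.42
eef_pos: [0.4097, 0.0854, 0.1592]
eef_rot: [1.177, 1.231, -1.182]
force: [1.0, -0.7, -3.1]
grip_width: 0.0542
```

```bash
python3 -c "
from h import *
plan([.412,.082,.06],-88)
"
```

```text
t 47.42 pos [0.4097 0.0854 0.1592] w 0.0542 F [ 1.03 -0.72 -3.05]
[[-0.004  0.999  0.041]
 [-0.     0.041 -0.999]
 [-1.    -0.004  0.   ]] j [ 0.05  0.16 -0.4   2.12  0.08  0.88 -1.93]
turn 0.3 dist [ 0.0023 -0.0034 -0.0992]
50 1 2 0.2; 49 2 2 0.2
```

Emit:
carry_out --targets "50 1 1 0; 49 0 0 0; 25 0 0 0; 11 0 0 0; 0 0 0 0"

```text
time_s: 48.05
eef_pos: [0.4134, 0.0815, 0.0249]
eef_rot: [1.183, 1.226, -1.186]
force: [0.6, 0.1, -2.1]
grip_width: 0.0541
```

Emit:
carry_out --targets "0 0 0 0; 0 0 0 0; 0 0 0 0; 0 0 0 0" --grip 66

```text
time_s: 48.55
eef_pos: [0.4141, 0.082, 0.026]
eef_rot: [1.184, 1.225, -1.183]
force: [-0.6, -0.8, -0.0]
grip_width: 0.0657
```

Emit:
carry_out --targets "-40 0 0 0; -50 0 0 0; -50 40 30 0; 0 50 35 0; 0 50 40 0"

```text
time_s: 49.18
eef_pos: [0.5533, -0.0147, 0.1612]
eef_rot: [1.184, 1.224, -1.181]
force: [0.3, 0.5, 0.0]
grip_width: 0.0658
```

```bash
python3 -c "
from h import *
st()
look('side',130,360,180,410,'o4.png',2.6)
look('top',140,310,130,330,'o5.png',3.5)
"
```

```text
t 49.17 pos [ 0.5533 -0.0147  0.1612] w 0.0658 F [0.34 0.48 0.03]
[[ 0.003  0.999  0.036]
 [-0.     0.036 -0.999]
 [-1.     0.003  0.   ]] j [ 0.19  0.37 -0.33  1.83  0.14  0.96 -1.73]
```

View pics/o4.png

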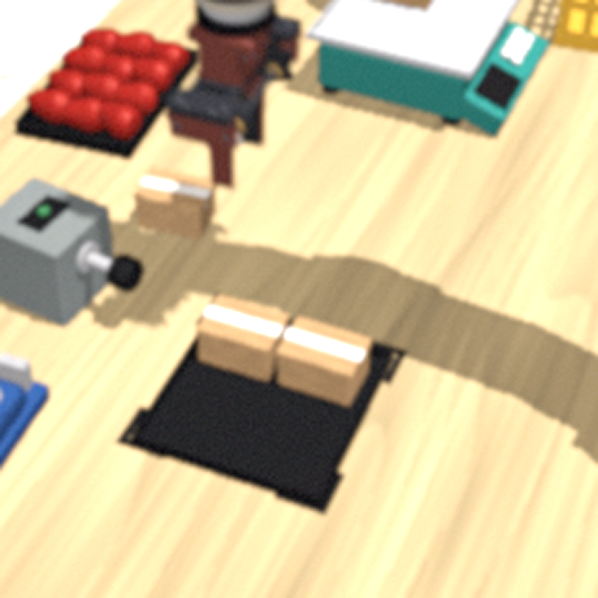

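View pics/o5.png

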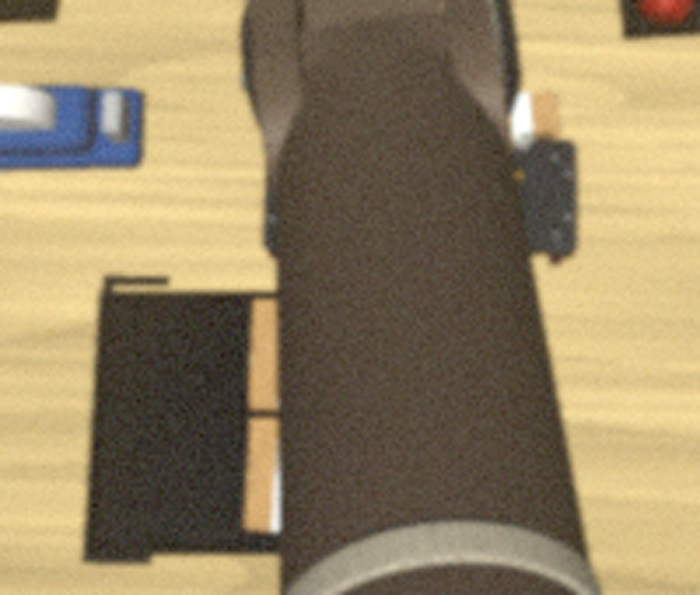

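```bash
python3 -c "
from h import *
q=shot('side');print(*seg(q,(138,182),(213,194),2.6,(180,130),(1,-1)))
plan([.657,-.078,.13],-82)
"
```

```text
[ 0.6559 -0.079   0.046 ] len 0.0861 yaw 10.0
t 49.33 pos [ 0.5529 -0.0165  0.1592] w 0.0662 F [0.03 0.21 0.86]
[[-0.    1.    0.03]
 [-0.    0.03 -1.  ]
 [-1.   -0.    0.  ]] j [ 0.2   0.38 -0.32  1.83  0.14  0.96 -1.73]
turn -6.3 dist [ 0.1041 -0.0615 -0.0292]
10 34 22 -2.1; 10 33 22 -2.1; 9 33 24 -2.1
```

Emit:
carry_out --targets "10 34 22 -2.1; 10 33 22 -2.1; 9 33 24 -2.1; 0 0 0 0; 0 0 0 0" --grip 87

```text
time_s: 49.95
eef_pos: [0.6549, -0.0731, 0.1307]
eef_rot: [1.101, 1.276, -1.102]
force: [-0.2, 0.2, -0.4]
grip_width: 0.0872
```

Emit:
carry_out --targets "50 0 0 0; 50 0 0 0; 11 0 0 0; 0 0 0 0"

```text
time_s: 50.45
eef_pos: [0.6558, -0.0737, 0.0207]
eef_rot: [1.102, 1.275, -1.101]
force: [-0.5, -0.3, 0.9]
grip_width: 0.0866
```

Emit:
carry_out --targets "0 0 0 0; 0 0 0 0; 0 0 0 0; 0 0 0 0; 0 0 0 0" --grip 30

```text
time_s: 51.08
eef_pos: [0.6567, -0.0755, 0.0208]
eef_rot: [1.102, 1.272, -1.102]
force: [0.2, -2.8, 6.8]
grip_width: 0.0541
```

Emit:
carry_out --targets "-40 0 0 0; -50 0 0 0; -50 0 0 0; -50 0 0 0; 0 0 0 0"

```text
time_s: 51.7
eef_pos: [0.658, -0.0741, 0.2141]
eef_rot: [1.105, 1.269, -1.097]
force: [0.6, 0.8, -2.5]
grip_width: 0.0539
```

```bash
python3 -c "
from h import *
plan([.495,.175,.2],-88)
"
```

```text
t 51.7 pos [ 0.658  -0.0741  0.2141] w 0.0539 F [ 0.61  0.85 -2.5 ]
[[ 0.007  0.99   0.144]
 [-0.     0.144 -0.99 ]
 [-1.     0.007  0.001]] j [ 0.26  0.5  -0.32  1.5   0.16  1.16 -1.52]
turn 6.3 dist [-0.163   0.2491 -0.0141]
3 -25 -54 1.3; 2 -26 -53 1.3; 3 -28 -53 1.3; 2 -29 -52 1.3; 3 -29 -52 1.3
```

Emit:
carry_out --targets "3 -25 -54 1.3; 2 -26 -53 1.3; 3 -28 -53 1.3; 2 -29 -52 1.3; 3 -29 -52 1.3"

```text
time_s: 52.32
eef_pos: [0.4911, 0.1758, 0.1953]
eef_rot: [1.185, 1.225, -1.189]
force: [1.1, 1.4, -2.1]
grip_width: 0.0537
```

Emit:
carry_out --targets "0 0 0 0; 0 0 0 0"

```text
time_s: 52.58
eef_pos: [0.4929, 0.174, 0.1957]
eef_rot: [1.184, 1.225, -1.187]
force: [0.2, -0.5, -1.7]
grip_width: 0.0538
```

```bash
python3 -c "
from h import *
plan([.495,.176,.07],-88)
look('side',150,380,180,410,'o6.png',2.6)
"
```

```text
t 52.58 pos [0.4929 0.174  0.1957] w 0.0538 F [ 0.16 -0.46 -1.72]
[[-0.002  0.999  0.032]
 [-0.001  0.032 -0.999]
 [-1.    -0.002  0.001]] j [-0.09  0.3  -0.42  1.85  0.14  1.02 -2.1 ]
turn -0.2 dist [ 0.0021  0.002  -0.1257]
42 1 -1 -0.1; 42 1 -0 -0.1; 42 0 -1 -0.1
```

View pics/o6.png

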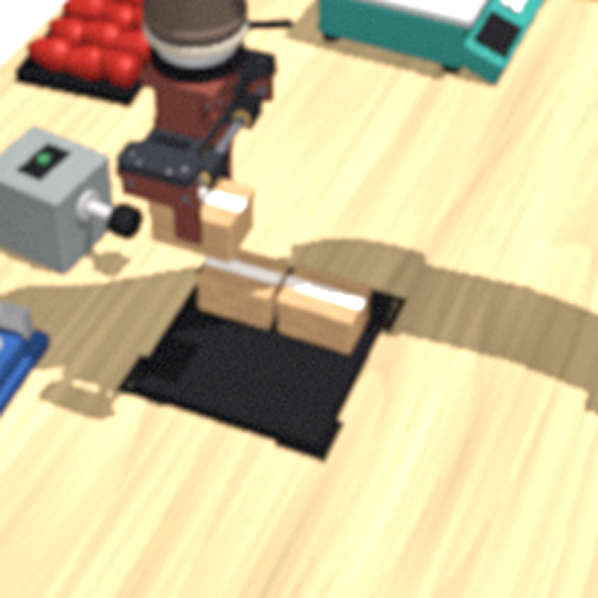

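Emit:
carry_out --targets "50 1 -1 0; 50 1 0 0; 45 0 0 0; 24 0 0 0; 0 0 0 0"

```text
time_s: 53.25
eef_pos: [0.4951, 0.1738, 0.0259]
eef_rot: [1.185, 1.224, -1.191]
force: [-0.8, -0.9, -2.2]
grip_width: 0.054
```

Emit:
carry_out --targets "0 0 0 0; 0 0 0 0; 0 0 0 0; 0 0 0 0" --grip 66

```text
time_s: 53.75
eef_pos: [0.4957, 0.1758, 0.0283]
eef_rot: [1.187, 1.223, -1.185]
force: [0.7, -1.4, 0.2]
grip_width: 0.066
```

Emit:
carry_out --targets "-40 0 0 0; -50 0 0 0; -60 0 0 0; -20 0 0 0; 0 0 0 0"

```text
time_s: 54.38
eef_pos: [0.4963, 0.176, 0.1996]
eef_rot: [1.189, 1.222, -1.183]
force: [-0.2, -0.4, -0.6]
grip_width: 0.0664
```

```bash
python3 -c "
from h import *
plan([.627,.086,.17],-97.7)
"
```

```text
t 54.38 pos [0.4963 0.176  0.1996] w 0.0664 F [-0.19 -0.37 -0.64]
[[ 0.004  1.     0.031]
 [ 0.001  0.031 -1.   ]
 [-1.     0.004 -0.001]] j [-0.08  0.3  -0.43  1.84  0.14  1.03 -2.11]
turn 9.5 dist [ 0.1307 -0.09   -0.0296]
10 43 31 3.2; 10 44 29 3.2; 10 46 27 3.2
```

```bash
python3 -c "
from h import *
plan([.59,.09,.19],-97.7)
"
```

```text
t 54.38 pos [0.4963 0.176  0.1996] w 0.0664 F [-0.19 -0.37 -0.64]
[[ 0.004  1.     0.031]
 [ 0.001  0.031 -1.   ]
 [-1.     0.004 -0.001]] j [-0.08  0.3  -0.43  1.84  0.14  1.03 -2.11]
turn 9.5 dist [ 0.0937 -0.086  -0.0096]
3 30 30 3.2; 4 32 28 3.2; 3 34 26 3.2
```

Emit:
carry_out --targets "3 30 30 3.2; 4 32 28 3.2; 3 34 26 3.2; 0 0 0 0; 0 0 0 0" --grip 0

```text
time_s: 55.0
eef_pos: [0.5882, 0.0898, 0.1862]
eef_rot: [1.307, 1.144, -1.31]
force: [0.0, 0.1, 0.5]
grip_width: 0.0193
```

```bash
python3 -c "
from h import *
st()
look('side',60,360,170,430,'r1.png',2)
look('top',140,310,80,500,'r2.png',1.9)
"
```

```text
t 55.0 pos [0.5882 0.0898 0.1862] w 0.0193 F [0.03 0.11 0.46]
[[-0.003  0.991 -0.135]
 [ 0.    -0.135 -0.991]
 [-1.    -0.003  0.   ]] j [ 0.02  0.42 -0.33  1.69  0.15  1.06 -2.07]
```

View pics/r1.png

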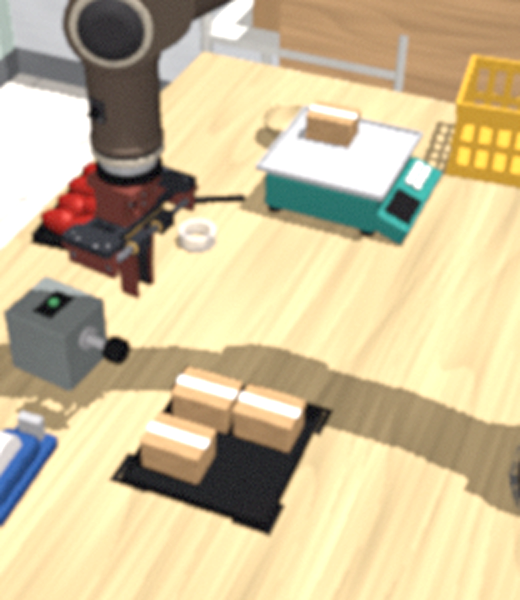

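View pics/r2.png

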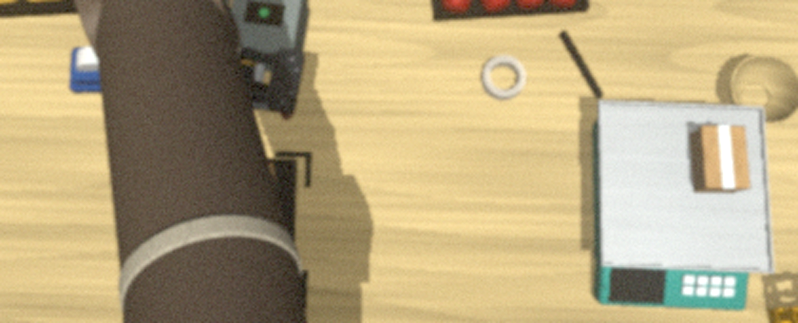

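```bash
python3 -c "
from h import *
p=shot('top');q=shot('side')
P=lambda u:np.array(u)/1.9+[80,140]
print(*seg(p,(721,125),(728,188),1.9,(80,140),z=.132))
print(*seg(q,(310,106),(357,115),2,(170,60),(1,-1),z=.132))
for u in [(600,101),(763,107),(771,271),(598,268)]: print(np.round(at(p,P(u),.092),4))
c=np.mean([at(p,P(u),.092) for u in [(600,101),(763,107),(771,271),(598,268)]],0);print('pan',c)
print(proj(p,c))
for u in [(305,110),(420,150),(375,192),(262,162)]: print('S',np.round(at(q,np.array(u)/2+[171,59],.092),4))
look('top',180,300,380,500,'r3.png',5)
look('side',90,200,280,400,'r4.png',5)
"
```

```text
[ 0.5476 -0.4996  0.132 ] len 0.0778 yaw 2.7
[ 0.5455 -0.5075  0.132 ] len 0.08 yaw 2.7
[ 0.6236 -0.3619  0.092 ]
[ 0.6215 -0.5697  0.092 ]
[ 0.4141 -0.5644  0.092 ]
[ 0.4116 -0.353   0.092 ]
pan [ 0.51769743 -0.4622567   0.092     ]
[439.41305111 237.33990863]
S [ 0.6119 -0.5568  0.092 ]
S [ 0.3963 -0.5121  0.092 ]
S [ 0.4248 -0.3666  0.092 ]
S [ 0.6149 -0.3745  0.092 ]
```

View pics/r3.png

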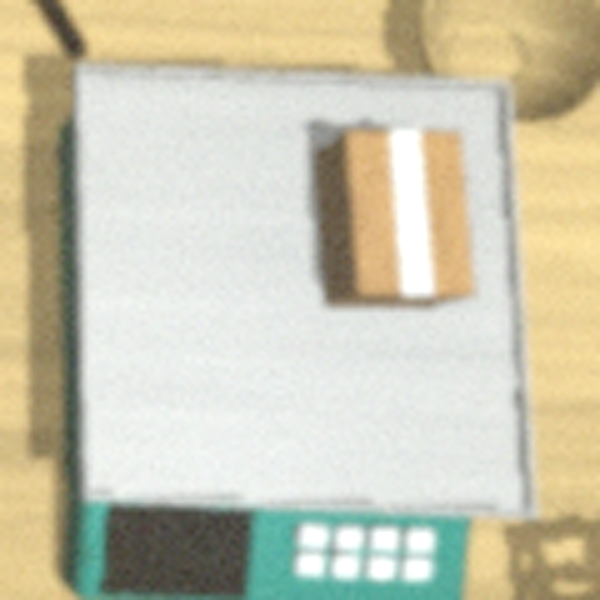

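View pics/r4.png

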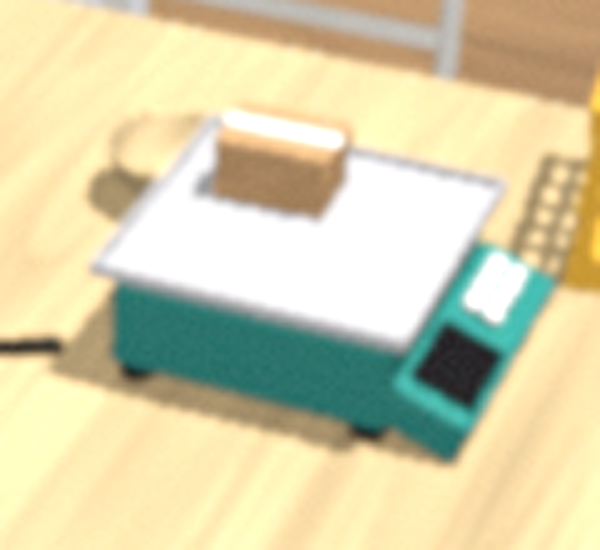

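Emit:
carry_out --targets "45 0 0 0; 45 0 0 0; 43 0 0 0; 0 0 0 0; 0 0 0 0"

```text
time_s: 55.92
eef_pos: [0.5903, 0.0897, 0.0564]
eef_rot: [1.31, 1.141, -1.307]
force: [0.1, -0.7, 0.5]
grip_width: 0.0004
```

Emit:
carry_out --targets "0 10 0 0; 0 10 0 0; 0 8 0 0; 0 6 0 0; 0 0 0 0"

```text
time_s: 56.55
eef_pos: [0.6237, 0.0848, 0.0551]
eef_rot: [1.31, 1.142, -1.308]
force: [-1.4, 1.4, 0.1]
grip_width: 0.0006
```

Emit:
carry_out --targets "0 4 0 0; 0 4 0 0; 0 0 0 0"

```text
time_s: 56.92
eef_pos: [0.6269, 0.0845, 0.0546]
eef_rot: [1.303, 1.148, -1.315]
force: [-17.1, 2.3, 12.2]
grip_width: -0.0003
```

```bash
python3 -c "
from h import *
st()
look('side',170,270,150,290,'s1.png',5)
"
```

```text
t 56.92 pos [0.6269 0.0845 0.0546] w -0.0003 F [-17.08   2.32  12.21]
[[-0.008  0.991 -0.135]
 [-0.    -0.135 -0.991]
 [-1.    -0.008  0.002]] j [-0.    0.63 -0.29  1.7   0.22  0.85 -2.1 ]
```

View pics/s1.png

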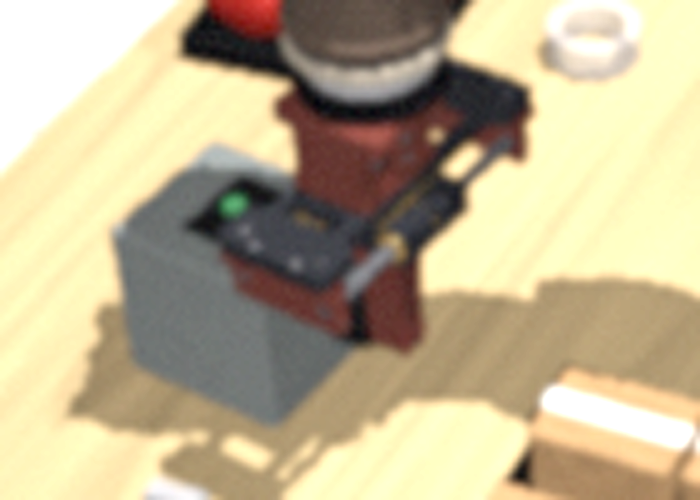

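Emit:
carry_out --targets "0 -15 0 0; 0 -20 0 0; -50 0 0 0; -50 0 0 0; -50 0 0 0"

```text
time_s: 57.6
eef_pos: [0.597, 0.0877, 0.2067]
eef_rot: [1.31, 1.14, -1.308]
force: [1.3, -0.2, -0.3]
grip_width: 0.0004
```

Emit:
carry_out --targets "0 0 60 0; 0 0 60 0; 0 0 60 0; 0 0 0 0; 0 0 0 0"

```text
time_s: 58.22
eef_pos: [0.5724, -0.09, 0.2051]
eef_rot: [1.31, 1.141, -1.308]
force: [0.4, 0.7, 0.0]
grip_width: 0.0004
```

```bash
python3 -c "
from h import *
st()
q=look('side',60,360,170,430,'t1.png',2)
p=look('top',140,310,80,360,'t2.png',2.8)
"
```

```text
t 58.23 pos [ 0.5724 -0.09    0.2051] w 0.0004 F [0.39 0.73 0.  ]
[[ 0.001  0.991 -0.137]
 [ 0.    -0.137 -0.991]
 [-1.     0.001 -0.   ]] j [ 0.29  0.37 -0.29  1.72  0.12  1.07 -1.74]
```

View pics/t1.png

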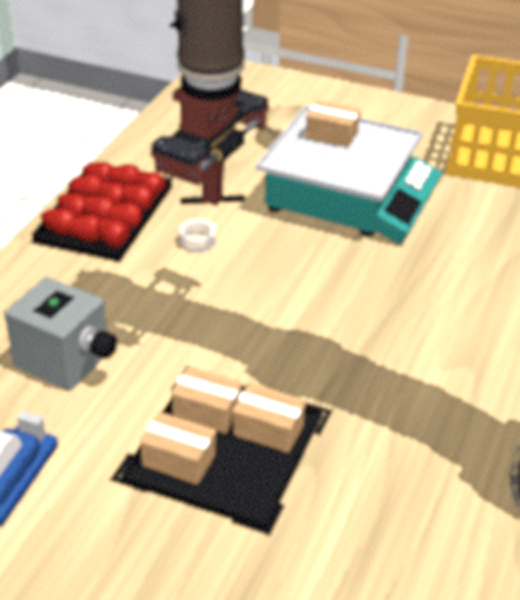

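View pics/t2.png

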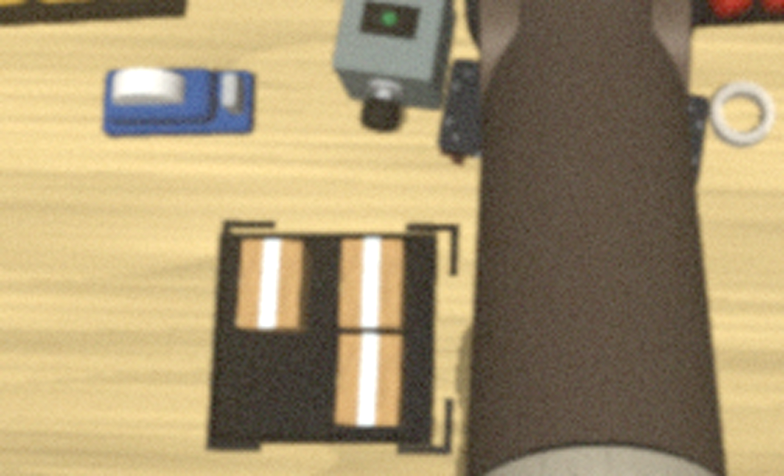

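```bash
python3 -c "
from h import *
print(manip.finish_job())"
```

```text
the job is handed in; nothing more can be done
None
```

I finished the job and handed it in at about 58 s of the 210 s limit; no verdict is reported.

- **Knob and tray:** I pulled the hold knob out 20 mm to its stop. I then slid the tray onto its marked spot; the pictures put it roughly 5 mm off towards +y, inside the 25 mm limit.
- **Boxes:** Four boxes were present. The heavy one read about 8.5 N when lifted and is on the scale pan. The three light ones read about 2 to 3 N and are on the tray.
- **Release:** I pushed the knob fully home; it met the stop at about 17 N.

**What went wrong on the way**
- The grip slackened while I carried the heavy box, and it landed upside down on the table. I turned it upright in two tumbles and then placed it on the pan.
- After I placed it, the heavy box was shifted on the pan, now about 30 mm in x and 40 mm in y from the pan centre. It is still upright and within 90 mm, so I left it.

**Last checks (pictures from both cameras)**
- The knob is back at its starting place in the image.
- The three boxes stand upright inside the tray rim.
- The heavy box stands upright on the pan.
- The dispenser looks unmoved.
- The arm is clear of everything.
- The two cameras disagreed by a few mm throughout, so I averaged or offset-corrected their readings.
- I could not read the scale's contact force directly.

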